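# Pack the cookie stamps into their clip-lid box

## Robot

A 7-joint arm with a two-finger parallel gripper is mounted at the origin on a cart in front of the work surface, level with it; the furniture and walls round the work are solid. World frame = base frame: x ahead of the robot, y to its left, z up, the work surface at z = 0. Lengths are in m, angles in rad, forces in N, time in s.
With the tool pointing down it reaches from about 0.4 to 0.85 m from the base axis. Payload 4.5 kg.
Tool frame: the origin (TCP) lies on the centre line of the jaws, within the pads' length; the fingertips stand 11 mm ahead of it and the grasp point (between the pads) lies 8 mm behind it; z points along the fingers, y is the line along which they close (so a half turn about z gives the same grasp; the last joint's range is limited). The gripper opens to 88 mm and grips with 3 to 60 N. Pads are 18 mm wide; open, the fingers measure 123 mm over their backs; the gripper's body (75 mm by 187 mm) begins 45 mm behind the grasp point.
Start: joints at [-1.267, 0.689, -0.195, 1.565, 0.157, 0.902, -0.215], TCP at [0.167, 0.602, 0.25] pointing down, gripper open.
Joint ranges: [-3.01, 3.01], [-0.46, 2.08], [-1.47, 1.51], [0.13, 2.56], [-1, 4.14], [0.04, 2.09], [-2.66, 2.66]. Speed limits (rad/s): [2.57, 2.57, 3.14, 3.14, 3.14, 3.14, 3.14].

## Interface

Orientations are given as a unit quaternion [x, y, z, w].
In Python, from plant import * gives the robot as it stands. The module is installed in compiled form; this text tells all that it offers.
- The arm moves only by the tool send_rows, never from a script. Its argument "motion" is a list of rows, each an object of numbers: "x", "y", "z": the shift along the tool's x, y, z in cm; "rx", "ry", "rz": the turn, a rotation vector about the tool's x, y, z in rad; "jaw": the finger opening in cm, from 0 to 8.81. In form: [{"x": .., "y": .., "z": .., "rx": .., "ry": .., "rz": .., "jaw": ..}, ...]. A call has exactly 5 rows; each row shifts and turns the commanded pose from where the row before left it, along the tool's axes as they then stand; what a row does not reach is not made up. A row lasts 1/10 s, in which the tool goes at most 50 mm and 8.59 degrees, less where a joint would pass 70% of its speed; a pose out of reach is approached as far as the arm can. A call is refused whole if a number of a shift passes 5 or a number of a turn 0.15, either way. A call with a gripper value outside its range is refused whole. The fingers move at their own pace and stop on an object; "grip_force" is the grip in N (left out, the last holds). Time passes only in rows, so rows that do not move let the fingers close, or fill a call up. It gives the time, the measured TCP pose, the force, the opening and the grip force at its end, in the units of the state.
- get_state(): the state, without advancing time (a new reading comes with each control period).
- snapshot(name): name is "scene" or "top" or "wrist"; returns a dict with "img" (400x640x3 uint8, red, green, blue), "vertical_fov" (degrees; the focal length in pixels is half the picture's height over the tangent of half this angle, whatever the lens; pixels are square), "cx", "cy" (the principal point, pixels), "D" ([k1, k2, p1, p2, k3] as OpenCV has them; the pictures are not rectified), "extrinsics" (4x4, takes a point from camera to world coordinates). Camera axes: x right, y up, looking along -z (the intrinsics and any distortion apply to the point x, -y, -z); pixel columns grow to the right and rows downward; lengths in m; the calibration is good to about 2 mm. A picture is of the moment at which its call begins. There is no depth.
- finish_job(): hands the job in; it is judged then, once.
The state is a dict: "clock": time; "q": joint angles; "qd": joint speeds; "joint_torque": joint torques, N m; "tool_pos": TCP position; "eef_rot": TCP orientation; "contact_force": force on the tool from outside, world axes, zero at the start; "moment": the same for the moment, N m; "opening": opening from 0.0 (shut) to 1.0 (fully open); "finger_force": force on a finger pad.
Only numpy, scipy, OpenCV 4.12 (cv2) and the standard library are available. Lean on these libraries where they do the work, as an engineer would, in place of code of your own. Each camera call takes 0.05 s, during which the arm holds its last target. There are 200 camera calls.

## Task

Please pack away the cookie stamps: first take the tongs that lie across the white box and lay them flat on the counter, clear of the box; then fetch every cookie stamp out of the deep stoneware pots and put it in the box. Only then put the grey lid on the box, seated all round, and press its four snap tabs down one after another until all are flat; leave the tape roll, the bell and the bag of cookies where they are.

Things in the scene. Friction and masses are not known exactly. Their poses are not given: they have to be found in the camera images.
- box: White plastic storage box, open at the top, fixed to the counter; outside 142 mm (x) x 196 mm (y) x 88 mm high, walls and floor 5 mm thick, so inside 132 x 186 x 83 mm. Origin: centre of its underside, on the counter; y along its long side, z up.
- tongs: Steel serving tongs (rigid, do not spread or close) lying across the open box, on its rim; 330 mm long (x), 65 mm across the open end (y, widest towards +x), narrowing evenly to the joint at -x, about 35 mm across at the middle, 39 mm high, 0.1 kg. Origin: under the middle of their length, on their underside when they lie flat; x along the tongs, z up. Grasp them across y at the middle.
- lid: Loose grey lid of the box, lying on the counter right side up, 0.35 kg. Origin: centre of its underside; y along its long side, z up. A skirt (outside 126 x 180 mm, z 0 to 8 mm) fits inside the box walls with 3 mm play on each side; above it a plate of 146 x 200 mm (z 8 to 13 mm) rests on the rim, so that the seated lid's origin is 80 mm above the box's origin. In the middle a handle bar, 16 mm (x) x 70 mm (y), top at z 38 mm. Either way round fits.
- pot_0: White stoneware pot, straight and round, fixed to the counter; outside 96 mm across, 106 mm high; bore about 82 mm, inner floor 8 mm above the counter. Origin: centre of its underside. It holds one cookie stamp or none.
- stamp_0: Wooden cookie stamp standing at the bottom of pot_0, or absent (then no pose): square foot 44 x 44 x 14 mm with an upright round handle 20 mm in diameter, 74 mm high overall, 0.12 kg. Origin: centre of the foot's underside; z along the handle, towards its top. The handle's top lies about 24 mm below the pot's rim.
- pot_1: White stoneware pot, straight and round, fixed to the counter; outside 96 mm across, 106 mm high; bore about 82 mm, inner floor 8 mm above the counter. Origin: centre of its underside. It holds one cookie stamp or none.
- stamp_1: Wooden cookie stamp standing at the bottom of pot_1, or absent (then no pose): square foot 44 x 44 x 14 mm with an upright round handle 20 mm in diameter, 74 mm high overall, 0.12 kg. Origin: centre of the foot's underside; z along the handle, towards its top. The handle's top lies about 24 mm below the pot's rim.
- pot_2: White stoneware pot, straight and round, fixed to the counter; outside 96 mm across, 106 mm high; bore about 82 mm, inner floor 8 mm above the counter. Origin: centre of its underside. It holds one cookie stamp or none.
- stamp_2: Wooden cookie stamp standing at the bottom of pot_2, or absent (then no pose): square foot 44 x 44 x 14 mm with an upright round handle 20 mm in diameter, 74 mm high overall, 0.12 kg. Origin: centre of the foot's underside; z along the handle, towards its top. The handle's top lies about 24 mm below the pot's rim.
- pot_3: White stoneware pot, straight and round, fixed to the counter; outside 96 mm across, 106 mm high; bore about 82 mm, inner floor 8 mm above the counter. Origin: centre of its underside. It holds one cookie stamp or none.
- stamp_3: Wooden cookie stamp standing at the bottom of pot_3, or absent (then no pose): square foot 44 x 44 x 14 mm with an upright round handle 20 mm in diameter, 74 mm high overall, 0.12 kg. Origin: centre of the foot's underside; z along the handle, towards its top. The handle's top lies about 24 mm below the pot's rim.
- tab_front (a joint): Snap tab on top of the lid near its -x edge (lid's own axes), 34 mm wide, 28 mm long, hinged at its inner end. Rad: 0 (start, about 0 to 0.06) = free end standing up, 0.45 = flat on the plate, engaged. Pressing its free end straight down takes about 4 N; it stays where it is left.
- press_front (a point): Point on the upper face of that tab near its free end, where to press, about 63 mm from the lid's centre. It moves with the tab: about 26 mm above the lid's origin when raised, 17 mm when engaged.
- tab_back (a joint): Snap tab on top of the lid near its +x edge (lid's own axes), 34 mm wide, 28 mm long, hinged at its inner end. Rad: 0 (start, about 0 to 0.06) = free end standing up, 0.45 = flat on the plate, engaged. Pressing its free end straight down takes about 4 N; it stays where it is left.
- press_back (a point): Point on the upper face of that tab near its free end, where to press, about 63 mm from the lid's centre. It moves with the tab: about 26 mm above the lid's origin when raised, 17 mm when engaged.
- tab_left (a joint): Snap tab on top of the lid near its +y edge (lid's own axes), 34 mm wide, 28 mm long, hinged at its inner end. Rad: 0 (start, about 0 to 0.06) = free end standing up, 0.45 = flat on the plate, engaged. Pressing its free end straight down takes about 4 N; it stays where it is left.
- press_left (a point): Point on the upper face of that tab near its free end, where to press, about 90 mm from the lid's centre. It moves with the tab: about 26 mm above the lid's origin when raised, 17 mm when engaged.
- tab_right (a joint): Snap tab on top of the lid near its -y edge (lid's own axes), 34 mm wide, 28 mm long, hinged at its inner end. Rad: 0 (start, about 0 to 0.06) = free end standing up, 0.45 = flat on the plate, engaged. Pressing its free end straight down takes about 4 N; it stays where it is left.
- press_right (a point): Point on the upper face of that tab near its free end, where to press, about 90 mm from the lid's centre. It moves with the tab: about 26 mm above the lid's origin when raised, 17 mm when engaged.
- label_tape: Bystander: roll of tape, 98 mm across, 25 mm high, loose. Origin: centre of its underside.
- counter_bell: Bystander: counter bell, 74 mm across, 57 mm high, loose. Origin: centre of its underside.
- cookie_pack_50: Bystander: clear bag of cookies, 64 x 96 x 96 mm, loose. Origin: centre of its underside.

How it is judged:
By the outcome, as a careful person would: the job done as asked, in the order asked, and still so for the second after the job is handed in, with the robot touching nothing.
Of stamp_0, stamp_1, stamp_2, stamp_3 only 2 to 4 are there at a start; the rules pass over those that are not, and their reading is None.
At some moment in a run one of tongs, lid may be knocked a few centimetres aside while the robot is not near it.
Once in a run the grip may slacken for a moment while it holds something.
It also fails if it takes over 210 s, if anything falls off the work surface, if the arm or the gripper's body presses on something with over 40 N, if the wrist force passes 120 N, or if a joint passes its speed limit or range.

## Working session

There is one attempt and no reset: what is moved stays moved. The work goes in short steps, Python scripts to look and compute and a tool call to move; the robot and the scene stay as the last step left them, time stands still between calls to the robot, and variables do not carry over. Pictures are saved under pics/ and viewed, at most 15 in all, crops included, and the job is handed in when it is done.

Besides the shell and the picture viewer there is one more tool, called after "Emit:" as a command line: name --argument value ..., lists and objects as JSON in quotes. send_rows: Moves the arm, as the interface text tells. Its arguments: {"type":"object","properties":{"motion":{"type":"array"},"grip_force":{"type":"number"}},"required":["motion"]}

```bash
mkdir -p pics
cat > h.py <<'E'
from plant import *
import numpy as np, cv2
from scipy.spatial.transform import Rotation as R
def snap(n,f=None):
    s=snapshot(n)
    if f: cv2.imwrite('pics/'+f,cv2.cvtColor(s['img'],cv2.COLOR_RGB2BGR))
    return s
def cam(s):
    f=200/np.tan(np.radians(s['vertical_fov'])/2)
    return np.array([[f,0,s['cx']],[0,f,s['cy']],[0,0,1]]),np.array(s['D'],float),np.array(s['extrinsics'])
def ray(s,px,z):
    K,D,E=cam(s)
    u=cv2.undistortPoints(np.array(px,float).reshape(-1,1,2),K,D).reshape(-1,2)
    d=np.c_[u[:,0],-u[:,1],-np.ones(len(u))]@E[:3,:3].T
    o=E[:3,3]; return o+d*((z-o[2])/d[:,2])[:,None]
def proj(s,P):
    K,D,E=cam(s); p=(np.array(P,float).reshape(-1,3)-E[:3,3])@E[:3,:3]
    return cv2.projectPoints(p*[1,-1,-1],np.zeros(3),np.zeros(3),K,D)[0].reshape(-1,2)
def st():
    s=get_state(); r=R.from_quat(s['eef_rot']); m=r.as_matrix()
    print('t',round(s['clock'],2),'pos',np.round(s['tool_pos'],4),'open',round(s['opening'],3),'F',np.round(s['contact_force'],1),'ff',s['finger_force'])
    print('xax',np.round(m[:,0],3),'yax',np.round(m[:,1],3),'zax',np.round(m[:,2],3)); return s,m
E
python3 - <<'E'
from h import *
s,m=st(); print(np.round(s['q'],3))
for n in('scene','top','wrist'):
    c=snap(n,n+'0.png'); print(n,c['vertical_fov'],c['cx'],c['cy'],c['D'],np.round(c['extrinsics'],3).tolist())
E
```

```text
t 0.0 pos [0.1665 0.6018 0.2489] open 1.0 F [0.5 0.6 0.7] ff 0.0
xax [-0.964  0.267 -0.   ] yax [ 0.267  0.964 -0.002] zax [-0.    -0.002 -1.   ]
[-1.267  0.69  -0.195  1.566  0.157  0.902 -0.215]
scene 46.16670518856882 319.8998128318334 197.67871597183884 [0.00403894 0.         0.         0.         0.        ] [[-0.741, 0.434, -0.512, -0.364], [-0.671, -0.498, 0.549, 1.005], [-0.016, 0.751, 0.66, 1.295], [0.0, 0.0, 0.0, 1.0]]
top 47.83224867914249 319.8131921218372 196.4908591177229 [-0.06451745  0.          0.          0.          0.        ] [[-0.02, 0.996, -0.085, 0.463], [-1.0, -0.019, 0.009, 0.024], [0.008, 0.085, 0.996, 1.598], [0.0, 0.0, 0.0, 1.0]]
wrist 69.34224939038239 323.15497987876216 193.4497573707403 [-0.03157374  0.          0.          0.          0.        ] [[0.267, -0.921, -0.286, 0.092], [0.964, 0.254, 0.081, 0.622], [-0.002, -0.297, 0.955, 0.384], [0.0, 0.0, 0.0, 1.0]]
```

View pics/scene0.png

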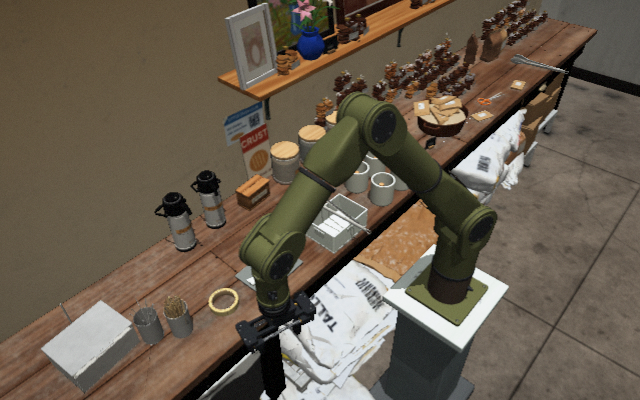

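View pics/top0.png

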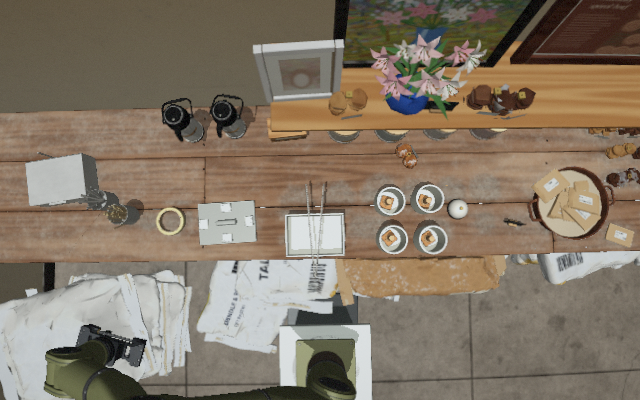

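The scene view shows the arm, box and pots. In the top view the tape is at (170,221), the lid at (227,223), the box at (315,233) with the tongs running (308,182) to (318,262), the pots near (391,200), (429,198), (393,238) and (431,238), the bell at (457,208) and the cookie bag at (405,153). I'll enlarge it.

Run:
```python
from h import *
c=snap('top'); i=cv2.cvtColor(c['img'],cv2.COLOR_RGB2BGR)
cv2.imwrite('pics/topcrop.png',cv2.resize(i[140:275,185:475],None,fx=2.75,fy=2.75,interpolation=cv2.INTER_CUBIC))
for n,p,z in [('lid',(227,223),.012),('tape',(170,221),.02),('box',(315,233),.088),('p0',(391,200),.106),('p1',(429,198),.106),('p2',(393,238),.106),('p3',(431,238),.106),('bell',(457,208),.05),('bag',(405,153),.08),('edge',(315,258),0),('tongA',(308,182),.1),('tongB',(318,264),.1)]:
  print(n,np.round(ray(c,[p],z)[0],3))
```

```text
lid [0.511 0.337 0.012]
tape [0.522 0.537 0.02 ]
box [0.47  0.028 0.088]
p0 [ 0.574 -0.227  0.106]
p1 [ 0.578 -0.355  0.106]
p2 [ 0.448 -0.229  0.106]
p3 [ 0.445 -0.356  0.106]
bell [ 0.546 -0.466  0.05 ]
bag [ 0.736 -0.285  0.08 ]
edge [0.383 0.03  0.   ]
tongA [0.64  0.048 0.1  ]
tongB [0.368 0.02  0.1  ]
```

View pics/topcrop.png

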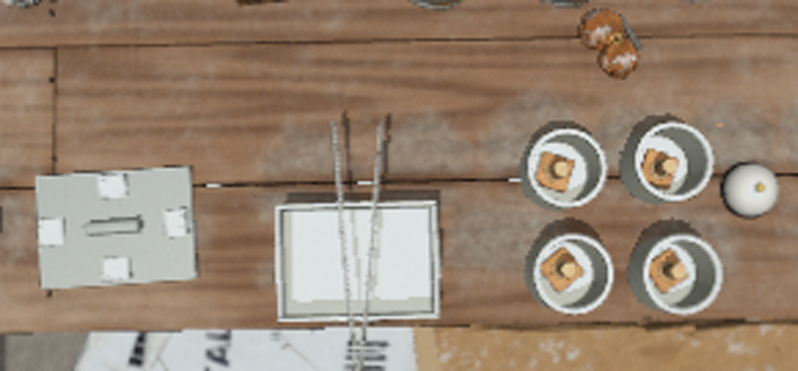

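All four stamps are present (crop: feet near (555,170), (660,168), (562,270) and (668,270)). The tongs' open end is at crop (335..382,115), pointing to +x, and the box corners are at crop (275,203) to (440,318). I'll move above the tongs.

Emit:
send_rows --motion '[{"rz": -0.135}, {"rz": -0.135}, {"x": -4.4, "y": -2}, {"x": -4.4, "y": -2}, {"x": -4.4, "y": -2}]'

```text
schema error: expected keys x, y, z, rx, ry, rz, jaw
```

Emit:
send_rows --motion '[{"x": -4.4, "y": -2}, {"x": -4.4, "y": -2}, {"x": -4.4, "y": -2}, {"x": -4.4, "y": -2}, {"y": -4.8}]'

```text
schema error: expected keys x, y, z, rx, ry, rz, jaw
```

Emit:
send_rows --motion '[{"y": -4.8}, {"y": -4.8}, {"y": -4.8}, {"y": -4.8}, {"y": -4.8}]'

```text
schema error: expected keys x, y, z, rx, ry, rz, jaw
```

Emit:
send_rows --motion '[{"y": -4.8}, {"y": -4.8}, {"y": -4.8}, {}, {}]'

```text
schema error: expected keys x, y, z, rx, ry, rz, jaw
```

Run:
```python
from h import *
s,m=st(); c=snap('wrist','w1.png')
```

```text
t 0.2 pos [0.1665 0.602  0.2492] open 1.002 F [ 0.8  0.3 -0.3] ff 0.0
xax [-0.964  0.266 -0.   ] yax [ 0.266  0.964 -0.001] zax [-0.    -0.001 -1.   ]
```

View pics/w1.png

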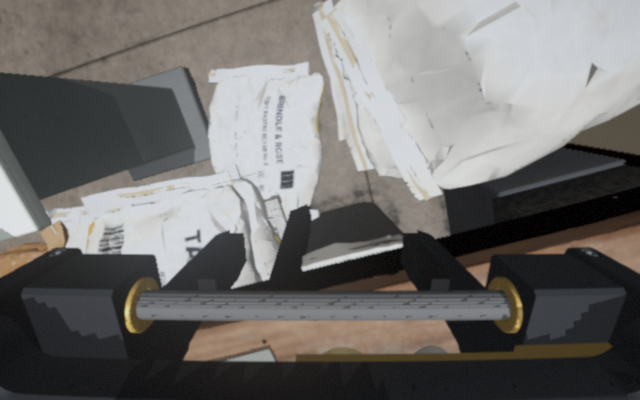

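Emit:
send_rows --motion '[{"x": 0, "y": 0, "z": 0, "rx": 0, "ry": 0, "rz": -0.135, "jaw": 8.8}, {"x": 0, "y": 0, "z": 0, "rx": 0, "ry": 0, "rz": -0.135, "jaw": 8.8}, {"x": -4.4, "y": -2, "z": 0, "rx": 0, "ry": 0, "rz": 0, "jaw": 8.8}, {"x": -4.4, "y": -2, "z": 0, "rx": 0, "ry": 0, "rz": 0, "jaw": 8.8}, {"x": -4.4, "y": -2, "z": 0, "rx": 0, "ry": 0, "rz": 0, "jaw": 8.8}]'

```text
clock: 0.75
tool_pos: [0.2998, 0.5417, 0.2496]
eef_rot: [-0.001, 1.0, -0.0, 0.0]
contact_force: [0.1, 0.1, 0.6]
opening: 1.002
finger_force: 0.0
```

Emit:
send_rows --motion '[{"x": -4.4, "y": -2, "z": 0, "rx": 0, "ry": 0, "rz": 0, "jaw": 8.8}, {"x": -4.4, "y": -2, "z": 0, "rx": 0, "ry": 0, "rz": 0, "jaw": 8.8}, {"x": -4.4, "y": -2, "z": 0, "rx": 0, "ry": 0, "rz": 0, "jaw": 8.8}, {"x": -4.4, "y": -2, "z": 0, "rx": 0, "ry": 0, "rz": 0, "jaw": 8.8}, {"x": 0, "y": -4.8, "z": 0, "rx": 0, "ry": 0, "rz": 0, "jaw": 8.8}]'

```text
clock: 1.25
tool_pos: [0.4813, 0.415, 0.2489]
eef_rot: [0.002, 1.0, 0.002, 0.003]
contact_force: [-0.3, -1.6, 0.1]
opening: 0.996
finger_force: 0.0
```

Emit:
send_rows --motion '[{"x": 0, "y": -4.8, "z": 0, "rx": 0, "ry": 0, "rz": 0, "jaw": 8.8}, {"x": 0, "y": -4.8, "z": 0, "rx": 0, "ry": 0, "rz": 0, "jaw": 8.8}, {"x": 0, "y": -4.8, "z": 0, "rx": 0, "ry": 0, "rz": 0, "jaw": 8.8}, {"x": 0, "y": -4.8, "z": 0, "rx": 0, "ry": 0, "rz": 0, "jaw": 8.8}, {"x": 0, "y": -4.8, "z": 0, "rx": 0, "ry": 0, "rz": 0, "jaw": 8.8}]'

```text
clock: 1.75
tool_pos: [0.4745, 0.1726, 0.2498]
eef_rot: [-0.0, 1.0, -0.0, 0.0]
contact_force: [1.3, 0.2, -0.2]
opening: 0.996
finger_force: 0.0
```

Emit:
send_rows --motion '[{"x": 0, "y": -4.8, "z": 0, "rx": 0, "ry": 0, "rz": 0, "jaw": 8.8}, {"x": 0, "y": -4.8, "z": 0, "rx": 0, "ry": 0, "rz": 0, "jaw": 8.8}, {"x": 0, "y": -4.8, "z": 0, "rx": 0, "ry": 0, "rz": 0, "jaw": 8.8}, {"x": 0, "y": 0, "z": 0, "rx": 0, "ry": 0, "rz": 0, "jaw": 8.8}, {"x": 0, "y": 0, "z": 0, "rx": 0, "ry": 0, "rz": 0, "jaw": 8.8}]'

```text
clock: 2.25
tool_pos: [0.4748, 0.0292, 0.2497]
eef_rot: [0.002, 1.0, -0.0, 0.0]
contact_force: [0.1, 0.1, 0.7]
opening: 1.001
finger_force: 0.0
```

Run:
```python
from h import *
s,m=st(); c=snap('wrist','w2.png')
```

```text
t 2.25 pos [0.4748 0.0292 0.2497] open 1.001 F [0.1 0.1 0.7] ff 0.0
xax [-1.     0.003 -0.   ] yax [ 0.003  1.    -0.   ] zax [ 0. -0. -1.]
```

View pics/w2.png

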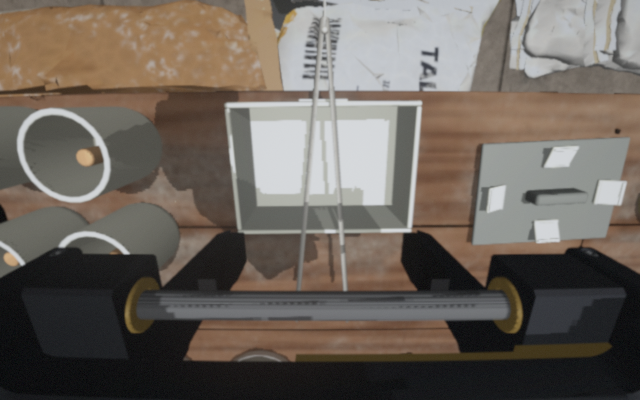

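The wrist view shows box rim corners at (225,103), (422,101), (412,234) and (236,232). The tongs' joint is at (323,8) and the arms are at (306,200) and (337,200). The lid handle is at (556,197), and the front pot's rim centre is at (65,155) with its handle at (86,157).

Run:
```python
from h import *
c=snap('wrist')
p=lambda n,px,z:print(n,np.round(ray(c,px,z),4).tolist())
p('box',[(225,103),(422,101),(412,234),(236,232)],.088)
b=ray(c,[(225,103),(422,101),(412,234),(236,232)],.088).mean(0);print(b)
p('tong joint',[(323,6)],.108); p('arms200',[(306,200),(337,200)],.108);p('arms285',[(300,285),(346,285)],.108);p('arms120',[(314,120),(331,120)],.108)
p('lid h',[(556,197)],.03); p('lid c',[(483,144),(629,139),(607,240),(473,244)],.013)
p('pot',[(65,155)],.106);p('stamp',[(86,157)],.082)
t=snap('top');g=lambda x,y:(185+x/2.75,140+y/2.75)
print(ray(t,[g(335,115),g(382,117)],.108), ray(t,[g(275,203),g(438,200),g(440,318),g(280,322)],.088).mean(0))
print(ray(t,[g(117,228)],.013))
```

```text
box [[0.3963, -0.0661, 0.088], [0.3945, 0.1282, 0.088], [0.5379, 0.1312, 0.088], [0.5354, -0.0675, 0.088]]
[0.46601023 0.03147697 0.088     ]
tong joint [[0.3177, 0.0307, 0.108]]
arms200 [[0.4906, 0.0134, 0.108], [0.4906, 0.0448, 0.108]]
arms285 [[0.5909, 0.0049, 0.108], [0.5909, 0.0563, 0.108]]
arms120 [[0.4119, 0.0223, 0.108], [0.4119, 0.0381, 0.108]]
lid h [[0.5129, 0.3383, 0.03]]
lid c [[0.4463, 0.2376, 0.013], [0.4379, 0.4356, 0.013], [0.5851, 0.4486, 0.013], [0.5896, 0.2467, 0.013]]
pot [[0.444, -0.2266, 0.106]]
stamp [[0.4504, -0.2254, 0.082]]
[[ 0.64010961  0.05206193  0.108     ]
 [ 0.63659794 -0.00471891  0.108     ]] [0.46413672 0.02729505 0.088     ]
[[0.51148221 0.3350521  0.013     ]]
```

Emit:
send_rows --motion '[{"x": 0, "y": 0, "z": 3, "rx": 0, "ry": 0, "rz": 0, "jaw": 6}, {"x": 0, "y": 0, "z": 3, "rx": 0, "ry": 0, "rz": 0, "jaw": 6}, {"x": -0.3, "y": 0.1, "z": 3, "rx": 0, "ry": 0, "rz": 0, "jaw": 6}, {"x": 0, "y": 0, "z": 3, "rx": 0, "ry": 0, "rz": 0, "jaw": 6}, {"x": 0, "y": 0, "z": 3.2, "rx": 0, "ry": 0, "rz": 0, "jaw": 6}]'

```text
clock: 2.9
tool_pos: [0.4783, 0.0338, 0.0967]
eef_rot: [-0.002, 1.0, 0.001, 0.001]
contact_force: [0.1, 0.5, 0.3]
opening: 0.679
finger_force: 0.0
```

Emit:
send_rows --grip_force 25 --motion '[{"x": 0, "y": 0, "z": 0, "rx": 0, "ry": 0, "rz": 0, "jaw": 6}, {"x": 0, "y": 0, "z": 0, "rx": 0, "ry": 0, "rz": 0, "jaw": 1}, {"x": 0, "y": 0, "z": 0, "rx": 0, "ry": 0, "rz": 0, "jaw": 1}, {"x": 0, "y": 0, "z": 0, "rx": 0, "ry": 0, "rz": 0, "jaw": 1}, {"x": 0, "y": 0, "z": 0, "rx": 0, "ry": 0, "rz": 0, "jaw": 1}]'

```text
clock: 3.4
tool_pos: [0.4785, 0.0316, 0.0989]
eef_rot: [0.0, 1.0, 0.0, 0.001]
contact_force: [-0.4, 0.9, 1.9]
opening: 0.41
finger_force: 24.9
```

Run:
```python
from h import *
s,m=st(); print(np.round(s['q'],2))
```

```text
t 3.4 pos [0.4785 0.0316 0.0989] open 0.41 F [-0.4  0.9  1.9] ff 24.871631891437573
xax [-1.     0.    -0.003] yax [0.    1.    0.001] zax [ 0.003  0.001 -1.   ]
[-0.06  0.78 -0.17  2.12  0.45  0.28  0.96]
```

Emit:
send_rows --grip_force 40 --motion '[{"x": 0, "y": 0, "z": -3, "rx": 0, "ry": 0, "rz": 0, "jaw": 1}, {"x": 0, "y": 0, "z": -4, "rx": 0, "ry": 0, "rz": 0, "jaw": 1}, {"x": 0, "y": 0, "z": -4, "rx": 0, "ry": 0, "rz": 0, "jaw": 1}, {"x": -4.4, "y": 2.5, "z": 0, "rx": 0, "ry": 0, "rz": 0, "jaw": 1}, {"x": -4.4, "y": 2.5, "z": 0, "rx": 0, "ry": 0, "rz": 0, "jaw": 1}]'

```text
clock: 3.9
tool_pos: [0.5658, 0.0802, 0.2105]
eef_rot: [0.001, 1.0, -0.0, 0.002]
contact_force: [0.9, 0.4, -1.5]
opening: 0.407
finger_force: 39.7
```

Emit:
send_rows --motion '[{"x": -4.4, "y": 2.5, "z": 0, "rx": 0, "ry": 0, "rz": 0, "jaw": 1}, {"x": -4.4, "y": 2.3, "z": 0, "rx": 0, "ry": 0, "rz": 0, "jaw": 1}, {"x": 0, "y": 0, "z": 0, "rx": 0, "ry": 0, "rz": -0.143, "jaw": 1}, {"x": 0, "y": 0, "z": 0, "rx": 0, "ry": 0, "rz": -0.143, "jaw": 1}, {"x": 0, "y": 0, "z": 0, "rx": 0, "ry": 0, "rz": -0.143, "jaw": 1}]'

```text
clock: 4.4
tool_pos: [0.6519, 0.1285, 0.2077]
eef_rot: [-0.216, 0.976, -0.0, -0.0]
contact_force: [-0.3, 0.2, -1.0]
opening: 0.408
finger_force: 39.7
```

Emit:
send_rows --motion '[{"x": 0, "y": 0, "z": 0, "rx": 0, "ry": 0, "rz": -0.143, "jaw": 1}, {"x": 0, "y": 0, "z": 0, "rx": 0, "ry": 0, "rz": -0.143, "jaw": 1}, {"x": 0, "y": 0, "z": 0, "rx": 0, "ry": 0, "rz": -0.143, "jaw": 1}, {"x": 0, "y": 0, "z": 0, "rx": 0, "ry": 0, "rz": -0.143, "jaw": 1}, {"x": 0, "y": 0, "z": 0, "rx": 0, "ry": 0, "rz": -0.143, "jaw": 1}]'

```text
clock: 4.9
tool_pos: [0.6518, 0.128, 0.2081]
eef_rot: [-0.544, 0.839, -0.0, -0.0]
contact_force: [0.0, -0.0, -1.8]
opening: 0.408
finger_force: 39.7
```

Emit:
send_rows --motion '[{"x": 0, "y": 0, "z": 0, "rx": 0, "ry": 0, "rz": -0.143, "jaw": 1}, {"x": 0, "y": 0, "z": 0, "rx": 0, "ry": 0, "rz": -0.143, "jaw": 1}, {"x": 0, "y": 0, "z": 0, "rx": 0, "ry": 0, "rz": -0.143, "jaw": 1}, {"x": 0, "y": 0, "z": 0, "rx": 0, "ry": 0, "rz": 0, "jaw": 1}, {"x": 0, "y": 0, "z": 0, "rx": 0, "ry": 0, "rz": 0, "jaw": 1}]'

```text
clock: 5.4
tool_pos: [0.6519, 0.1282, 0.2079]
eef_rot: [-0.707, 0.708, 0.0, -0.0]
contact_force: [0.2, 0.8, -1.2]
opening: 0.41
finger_force: 39.7
```

Run:
```python
from h import *
s,m=st(); print(np.round(s['q'],2))
c=snap('top')['img'];w=snap('wrist')['img']
a=cv2.resize(c[140:275,185:475],(640,298)); v=np.vstack([a,w[:290]])
cv2.imwrite('pics/m1.png',cv2.cvtColor(v,cv2.COLOR_RGB2BGR))
```

```text
t 5.4 pos [0.6519 0.1282 0.2079] open 0.41 F [ 0.2  0.8 -1.2] ff 39.69802625302691
xax [-0.001 -1.     0.   ] yax [-1.     0.001  0.   ] zax [-0. -0. -1.]
[ 0.1   0.88 -0.75  1.46  0.65  1.06  2.35]
```

View pics/m1.png

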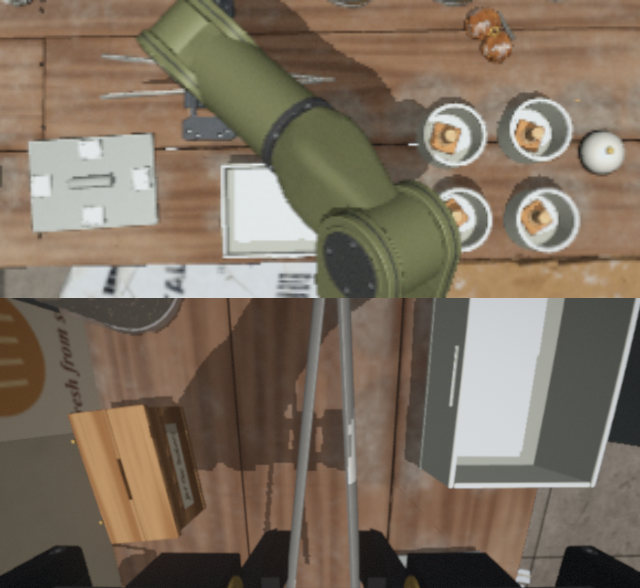

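The tongs are held level with their open end to +y, about 4 cm clear of the small wooden box (lower half, (200,510)). The counter below is free, so I'll lower them.

Emit:
send_rows --motion '[{"x": 0, "y": 0, "z": 4, "rx": 0, "ry": 0, "rz": 0, "jaw": 1}, {"x": 0, "y": 0, "z": 4, "rx": 0, "ry": 0, "rz": 0, "jaw": 1}, {"x": 0, "y": 0, "z": 4, "rx": 0, "ry": 0, "rz": 0, "jaw": 1}, {"x": 0, "y": 0, "z": 4, "rx": 0, "ry": 0, "rz": 0, "jaw": 1}, {"x": 0, "y": 0, "z": 2, "rx": 0, "ry": 0, "rz": 0, "jaw": 1}]'

```text
clock: 6.0
tool_pos: [0.6502, 0.1276, 0.0243]
eef_rot: [0.708, -0.707, -0.001, 0.002]
contact_force: [-0.6, -1.0, -0.0]
opening: 0.415
finger_force: 35.0
```

Emit:
send_rows --motion '[{"x": 0, "y": 0, "z": 0.5, "rx": 0, "ry": 0, "rz": 0, "jaw": 1}, {"x": 0, "y": 0, "z": 0.5, "rx": 0, "ry": 0, "rz": 0, "jaw": 1}, {"x": 0, "y": 0, "z": 0.4, "rx": 0, "ry": 0, "rz": 0, "jaw": 1}, {"x": 0, "y": 0, "z": 0, "rx": 0, "ry": 0, "rz": 0, "jaw": 1}, {"x": 0, "y": 0, "z": 0, "rx": 0, "ry": 0, "rz": 0, "jaw": 1}]'

```text
clock: 6.5
tool_pos: [0.6532, 0.1292, 0.0151]
eef_rot: [0.708, -0.706, 0.0, -0.001]
contact_force: [-0.2, -0.3, 0.5]
opening: 0.407
finger_force: 39.8
```

Emit:
send_rows --motion '[{"x": 0, "y": 0, "z": 0.2, "rx": 0, "ry": 0, "rz": 0, "jaw": 1}, {"x": 0, "y": 0, "z": 0, "rx": 0, "ry": 0, "rz": 0, "jaw": 5.5}, {"x": 0, "y": 0, "z": 0, "rx": 0, "ry": 0, "rz": 0, "jaw": 5.5}, {"x": 0, "y": 0, "z": 0, "rx": 0, "ry": 0, "rz": 0, "jaw": 5.5}, {"x": 0, "y": 0, "z": -1, "rx": 0, "ry": 0, "rz": 0, "jaw": 5.5}]'

```text
clock: 7.0
tool_pos: [0.6509, 0.1281, 0.0207]
eef_rot: [0.708, -0.706, -0.001, 0.001]
contact_force: [-0.2, -0.7, 0.0]
opening: 0.625
finger_force: 0.0
```

Emit:
send_rows --motion '[{"x": 0, "y": 0, "z": -4, "rx": 0, "ry": 0, "rz": 0, "jaw": 5.5}, {"x": 0, "y": 0, "z": -5, "rx": 0, "ry": 0, "rz": 0, "jaw": 5.5}, {"x": 0, "y": 0, "z": -5, "rx": 0, "ry": 0, "rz": 0, "jaw": 5.5}, {"x": 0, "y": 0, "z": -5, "rx": 0, "ry": 0, "rz": 0.143, "jaw": 5.5}, {"x": 0, "y": 0, "z": -5, "rx": 0, "ry": 0, "rz": 0.143, "jaw": 5.5}]'

```text
clock: 7.5
tool_pos: [0.6515, 0.1287, 0.2645]
eef_rot: [-0.598, 0.801, 0.0, 0.0]
contact_force: [1.0, 0.6, -0.4]
opening: 0.626
finger_force: 0.0
```

Emit:
send_rows --motion '[{"x": 0, "y": 0, "z": -2, "rx": 0, "ry": 0, "rz": 0.143, "jaw": 5.5}, {"x": 0, "y": 0, "z": 0, "rx": 0, "ry": 0, "rz": 0.143, "jaw": 4}, {"x": 0, "y": 0, "z": 0, "rx": 0, "ry": 0, "rz": 0.143, "jaw": 4}, {"x": 0, "y": 0, "z": 0, "rx": 0, "ry": 0, "rz": 0.143, "jaw": 4}, {"x": 0, "y": 0, "z": 0, "rx": 0, "ry": 0, "rz": 0.143, "jaw": 4}]'

```text
clock: 8.0
tool_pos: [0.6517, 0.1289, 0.2825]
eef_rot: [-0.28, 0.96, 0.0, 0.0]
contact_force: [0.1, 0.4, -0.6]
opening: 0.456
finger_force: 0.0
```

Emit:
send_rows --motion '[{"x": 0, "y": 0, "z": 0, "rx": 0, "ry": 0, "rz": 0.143, "jaw": 4}, {"x": 0, "y": 0, "z": 0, "rx": 0, "ry": 0, "rz": 0.143, "jaw": 4}, {"x": 0, "y": 0, "z": 0, "rx": 0, "ry": 0, "rz": 0.143, "jaw": 4}, {"x": 0, "y": 0, "z": 0, "rx": 0, "ry": 0, "rz": 0.143, "jaw": 4}, {"x": 1, "y": -4.2, "z": 0, "rx": 0, "ry": 0, "rz": 0, "jaw": 4}]'

```text
clock: 8.5
tool_pos: [0.6416, 0.0954, 0.2826]
eef_rot: [-0.004, 1.0, 0.004, 0.001]
contact_force: [-0.2, 1.0, 0.8]
opening: 0.458
finger_force: 0.0
```

Emit:
send_rows --motion '[{"x": 0.9, "y": -4.2, "z": 0, "rx": 0, "ry": 0, "rz": 0, "jaw": 4}, {"x": 0.9, "y": -4.2, "z": 0, "rx": 0, "ry": 0, "rz": 0, "jaw": 4}, {"x": 0.9, "y": -4.2, "z": 0, "rx": 0, "ry": 0, "rz": 0, "jaw": 4}, {"x": 0.9, "y": -4.2, "z": 0, "rx": 0, "ry": 0, "rz": 0, "jaw": 4}, {"x": 0.9, "y": -4.2, "z": 0, "rx": 0, "ry": 0, "rz": 0, "jaw": 4}]'

```text
clock: 9.0
tool_pos: [0.5964, -0.1246, 0.2825]
eef_rot: [-0.0, 1.0, 0.0, 0.0]
contact_force: [0.8, 0.2, -0.9]
opening: 0.453
finger_force: 0.0
```

Emit:
send_rows --motion '[{"x": 0.9, "y": -4.2, "z": 0, "rx": 0, "ry": 0, "rz": 0, "jaw": 4}, {"x": 0.9, "y": -4.2, "z": 0, "rx": 0, "ry": 0, "rz": 0, "jaw": 4}, {"x": 0.9, "y": -4.2, "z": 0, "rx": 0, "ry": 0, "rz": 0, "jaw": 4}, {"x": 0.9, "y": -4.2, "z": 0, "rx": 0, "ry": 0, "rz": 0, "jaw": 4}, {"x": 0, "y": 0, "z": 0, "rx": 0, "ry": 0, "rz": 0, "jaw": 4}]'

```text
clock: 9.5
tool_pos: [0.5578, -0.3001, 0.2817]
eef_rot: [0.006, 1.0, -0.003, -0.001]
contact_force: [-0.4, -1.0, -0.3]
opening: 0.456
finger_force: 0.0
```

Run:
```python
from h import *
s,m=st(); print(np.round(s['q'],2))
c=snap('top')['img'];w=snap('wrist')['img']
a=cv2.resize(c[140:275,185:475],(640,298)); v=np.vstack([a,w[:290]])
cv2.imwrite('pics/m2.png',cv2.cvtColor(v,cv2.COLOR_RGB2BGR))
```

```text
t 9.5 pos [ 0.5578 -0.3001  0.2817] open 0.456 F [-0.4 -1.  -0.3] ff 0.0
xax [-1.     0.011  0.002] yax [ 0.011  1.    -0.005] zax [-0.002 -0.005 -1.   ]
[ 0.64  0.69 -0.4   1.49  0.3   1.02  1.71]
```

View pics/m2.png

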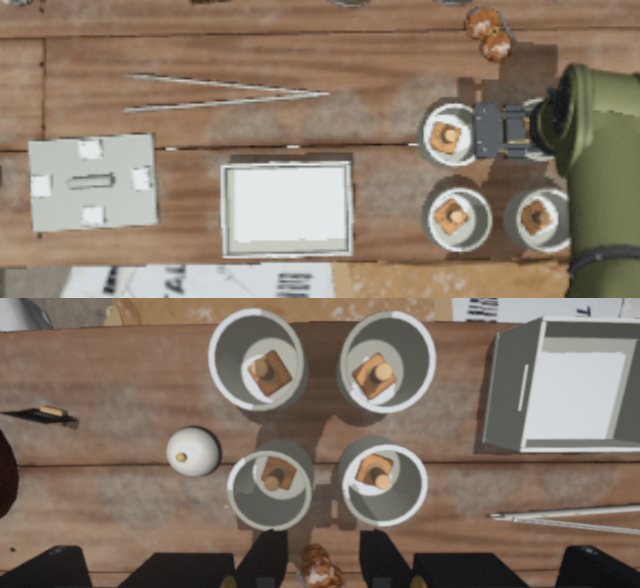

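The tongs lie flat on the counter behind the box. The wrist view shows four pots with handle tops near (262,71), (381,75), (271,184) and (378,183). I'll enlarge for precision.

Run:
```python
from h import *
c=snap('wrist');i=cv2.cvtColor(c['img'],cv2.COLOR_RGB2BGR)
cv2.imwrite('pics/z1.png',cv2.resize(i[0:240,200:450],None,fx=2.5,fy=2.5,interpolation=cv2.INTER_CUBIC)[:600])
np.save('c1.npy',c,allow_pickle=True)
```

```text
(no output)
```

View pics/z1.png

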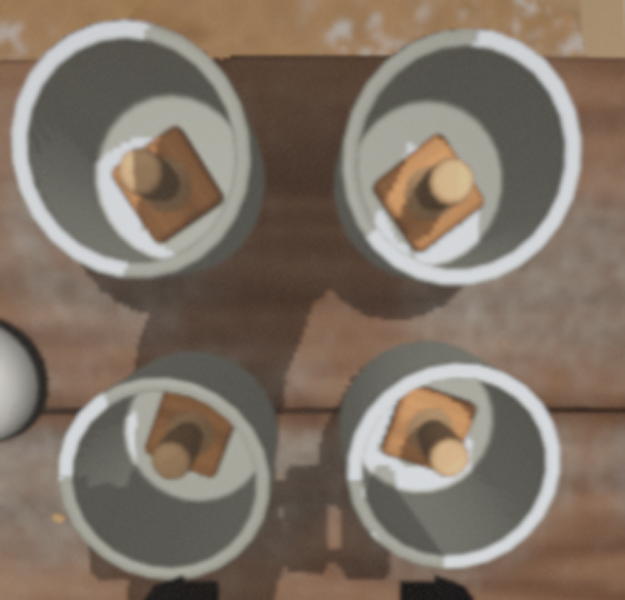

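Run:
```python
from h import *
c=np.load('c1.npy',allow_pickle=True).item()
g=lambda p:(200+(p[0]+.5)/2.5-.5,(p[1]+.5)/2.5-.5)
d={'FL':[(141,172),(131,149),[(180,125),(223,200),(160,242),(112,175)]],'FR':[(450,182),(461,157),[(440,132),(484,205),(420,250),(373,187)]],
'BL':[(172,460),(165,478),[(165,392),(233,428),(210,478),(147,450)]],'BR':[(449,457),(453,466),[(410,387),(476,405),(460,475),(383,445)]]}
for k,(h,r,f) in d.items():
    H=ray(c,[g(h)],.082)[0];P=ray(c,[g(r)],.106)[0];Fc=ray(c,[g(q) for q in f],.022)
    e=Fc[[1,2,3,0]]-Fc; a=np.degrees(np.arctan2(e[:,1],e[:,0]))%90
    print(k,'handle',np.round(H[:2],4),'pot',np.round(P[:2],4),'foot',np.round(Fc.mean(0)[:2],4),np.round(a),np.round(np.linalg.norm(e,axis=1),3))
```

```text
FL handle [ 0.4461 -0.3645] pot [ 0.4402 -0.3628] foot [ 0.4463 -0.3636] [30. 31. 35. 33.] [0.041 0.039 0.04  0.043]
FR handle [ 0.4505 -0.231 ] pot [ 0.4435 -0.2315] foot [ 0.4505 -0.2304] [35. 35. 39. 38.] [0.042 0.039 0.04  0.042]
BL handle [ 0.5749 -0.3583] pot [ 0.5768 -0.3572] foot [ 0.5782 -0.3598] [61. 64. 65. 70.] [0.042 0.032 0.039 0.035]
BR handle [ 0.5737 -0.225 ] pot [ 0.5714 -0.2277] foot [ 0.5734 -0.2232] [75. 81. 68. 67.] [0.038 0.041 0.048 0.036]
```

Emit:
send_rows --grip_force 30 --motion '[{"x": 3.7, "y": 2.3, "z": 0, "rx": 0, "ry": 0, "rz": 0, "jaw": 3.4}, {"x": 3.6, "y": 2.3, "z": 1, "rx": 0, "ry": 0, "rz": 0, "jaw": 3.4}, {"x": 3.6, "y": 2.3, "z": 4, "rx": 0, "ry": 0, "rz": 0, "jaw": 3.4}, {"x": 0, "y": 0, "z": 4, "rx": 0, "ry": 0, "rz": 0, "jaw": 3.4}, {"x": 0, "y": 0, "z": 4, "rx": 0, "ry": 0, "rz": 0, "jaw": 3.4}]'

```text
clock: 10.15
tool_pos: [0.4576, -0.2231, 0.1577]
eef_rot: [-0.002, 1.0, 0.0, 0.001]
contact_force: [1.0, -0.8, 0.2]
opening: 0.382
finger_force: 0.0
```

Emit:
send_rows --motion '[{"x": 0, "y": 0, "z": 1, "rx": 0, "ry": 0, "rz": 0, "jaw": 3.4}, {"x": 0, "y": 0, "z": 0, "rx": 0, "ry": 0, "rz": 0, "jaw": 3.4}, {"x": 0, "y": 0, "z": 0, "rx": 0, "ry": 0, "rz": 0, "jaw": 3.4}, {"x": 0, "y": 0, "z": 0, "rx": 0, "ry": 0, "rz": 0, "jaw": 3.4}, {"x": 0, "y": 0, "z": 0, "rx": 0, "ry": 0, "rz": 0, "jaw": 3.4}]'

```text
clock: 10.65
tool_pos: [0.4584, -0.2261, 0.1489]
eef_rot: [-0.0, 1.0, -0.0, 0.001]
contact_force: [-0.1, -0.4, 1.1]
opening: 0.386
finger_force: 0.0
```

Run:
```python
from h import *
st();st()
```

```text
t 10.65 pos [ 0.4584 -0.2261  0.1489] open 0.386 F [-0.1 -0.4  1.1] ff 0.0
xax [-1.    -0.    -0.003] yax [-0.     1.    -0.001] zax [ 0.003 -0.001 -1.   ]
t 10.65 pos [ 0.4584 -0.2261  0.1489] open 0.386 F [-0.1 -0.4  1.1] ff 0.0
xax [-1.    -0.    -0.003] yax [-0.     1.    -0.001] zax [ 0.003 -0.001 -1.   ]
```

Emit:
send_rows --motion '[{"x": 0.9, "y": -0.5, "z": 0, "rx": 0, "ry": 0, "rz": 0, "jaw": 3.4}, {"x": 0, "y": 0, "z": 2.2, "rx": 0, "ry": 0, "rz": 0, "jaw": 3.4}, {"x": 0, "y": 0, "z": 2.2, "rx": 0, "ry": 0, "rz": 0, "jaw": 3.4}, {"x": 0, "y": 0, "z": 2.2, "rx": 0, "ry": 0, "rz": 0, "jaw": 3.4}, {"x": 0, "y": 0, "z": 2, "rx": 0, "ry": 0, "rz": 0, "jaw": 3.4}]'

```text
clock: 11.15
tool_pos: [0.4478, -0.2315, 0.0611]
eef_rot: [0.0, 1.0, -0.0, 0.0]
contact_force: [-1.0, 0.1, 0.0]
opening: 0.39
finger_force: 0.0
```

Emit:
send_rows --motion '[{"x": 0, "y": 0, "z": 0, "rx": 0, "ry": 0, "rz": 0, "jaw": 3.4}, {"x": 0, "y": 0, "z": 0, "rx": 0, "ry": 0, "rz": 0, "jaw": 3.4}, {"x": 0, "y": 0, "z": 0, "rx": 0, "ry": 0, "rz": 0, "jaw": 0.5}, {"x": 0, "y": 0, "z": 0, "rx": 0, "ry": 0, "rz": 0, "jaw": 0.5}, {"x": 0, "y": 0, "z": 0, "rx": 0, "ry": 0, "rz": 0, "jaw": 0.5}]'

```text
clock: 11.65
tool_pos: [0.4489, -0.231, 0.0624]
eef_rot: [-0.0, 1.0, -0.0, 0.001]
contact_force: [-0.8, 0.5, 3.8]
opening: 0.217
finger_force: 30.0
```

Emit:
send_rows --grip_force 45 --motion '[{"x": 0, "y": 0, "z": -1, "rx": 0, "ry": 0, "rz": 0, "jaw": 0.5}, {"x": 0, "y": 0, "z": -4, "rx": 0, "ry": 0, "rz": 0, "jaw": 0.5}, {"x": 0, "y": 0, "z": -4, "rx": 0, "ry": 0, "rz": 0, "jaw": 0.5}, {"x": 0, "y": 0, "z": -4, "rx": 0, "ry": 0, "rz": 0, "jaw": 0.5}, {"x": 0, "y": 0, "z": 0, "rx": 0, "ry": 0, "rz": 0, "jaw": 0.5}]'

```text
clock: 12.15
tool_pos: [0.451, -0.2317, 0.1966]
eef_rot: [0.0, 1.0, -0.002, 0.004]
contact_force: [0.7, -0.0, -0.5]
opening: 0.213
finger_force: 45.0
```

Emit:
send_rows --motion '[{"x": -0.9, "y": 4.2, "z": 0, "rx": 0, "ry": 0, "rz": 0, "jaw": 0.5}, {"x": -0.9, "y": 4.2, "z": 0, "rx": 0, "ry": 0, "rz": 0, "jaw": 0.5}, {"x": -0.9, "y": 4.2, "z": 0, "rx": 0, "ry": 0, "rz": 0, "jaw": 0.5}, {"x": -0.9, "y": 4.2, "z": 0, "rx": 0, "ry": 0, "rz": 0, "jaw": 0.5}, {"x": -1, "y": 4.4, "z": 0, "rx": 0, "ry": 0, "rz": 0, "jaw": 0.5}]'

```text
clock: 12.65
tool_pos: [0.4937, -0.0176, 0.1912]
eef_rot: [0.0, 1.0, -0.0, -0.001]
contact_force: [0.7, -0.3, -1.6]
opening: 0.211
finger_force: 45.0
```

Emit:
send_rows --motion '[{"x": 0, "y": 0, "z": 0, "rx": 0, "ry": 0, "rz": 0, "jaw": 0.5}, {"x": 0, "y": 0, "z": 0, "rx": 0, "ry": 0, "rz": 0, "jaw": 0.5}, {"x": 0, "y": 0, "z": 0, "rx": 0, "ry": 0, "rz": 0, "jaw": 0.5}, {"x": 0, "y": 0, "z": 0, "rx": 0, "ry": 0, "rz": 0, "jaw": 0.5}, {"x": 0, "y": 0, "z": 0, "rx": 0, "ry": 0, "rz": 0, "jaw": 0.5}]'

```text
clock: 13.15
tool_pos: [0.494, -0.0203, 0.1914]
eef_rot: [0.001, 1.0, -0.0, -0.0]
contact_force: [0.1, -0.0, -1.4]
opening: 0.213
finger_force: 45.0
```

Run:
```python
from h import *
s,m=st(); c=snap('wrist','w3.png')
```

```text
t 13.15 pos [ 0.494  -0.0203  0.1914] open 0.213 F [ 0.1 -0.  -1.4] ff 44.98989913612604
xax [-1.     0.002  0.001] yax [ 0.002  1.    -0.001] zax [-0.001 -0.001 -1.   ]
```

View pics/w3.png

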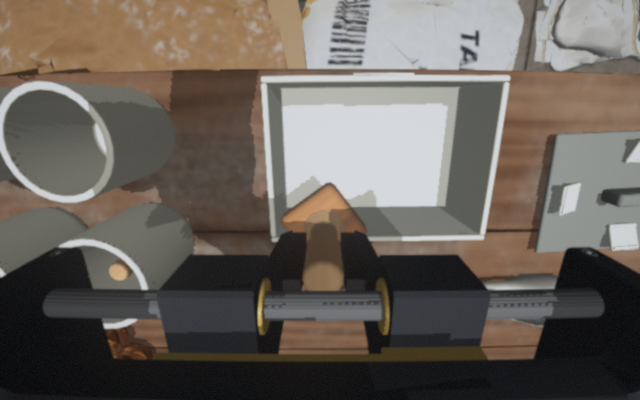

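Stamp held upright over the box; box rim corners at (262,77), (508,77), (488,238) and (272,241).

Run:
```python
from h import *
c=snap('wrist'); b=ray(c,[(262,77),(508,77),(488,238),(272,241)],.088);print(b.round(4),b.mean(0))
```

```text
[[ 0.3964 -0.0674  0.088 ]
 [ 0.3958  0.1244  0.088 ]
 [ 0.534   0.1311  0.088 ]
 [ 0.5362 -0.0671  0.088 ]] [0.46559342 0.03023266 0.088     ]
```

Emit:
send_rows --motion '[{"x": 0, "y": 0, "z": 4, "rx": 0, "ry": 0, "rz": 0, "jaw": 0.5}, {"x": 0, "y": 0, "z": 4, "rx": 0, "ry": 0, "rz": 0, "jaw": 0.5}, {"x": 0, "y": 0, "z": 3, "rx": 0, "ry": 0, "rz": 0, "jaw": 0.5}, {"x": 0, "y": 0, "z": 1, "rx": 0, "ry": 0, "rz": 0, "jaw": 0.5}, {"x": 0, "y": 0, "z": 0.6, "rx": 0, "ry": 0, "rz": 0, "jaw": 0.5}]'

```text
clock: 13.75
tool_pos: [0.4942, -0.0189, 0.0649]
eef_rot: [-0.0, 1.0, -0.0, -0.0]
contact_force: [-0.3, 0.2, -0.8]
opening: 0.214
finger_force: 45.0
```

Emit:
send_rows --motion '[{"x": 0, "y": 0, "z": 0.4, "rx": 0, "ry": 0, "rz": 0, "jaw": 0.5}, {"x": 0, "y": 0, "z": 0, "rx": 0, "ry": 0, "rz": 0, "jaw": 0.5}, {"x": 0, "y": 0, "z": 0, "rx": 0, "ry": 0, "rz": 0, "jaw": 3.2}, {"x": 0, "y": 0, "z": 0, "rx": 0, "ry": 0, "rz": 0, "jaw": 3.2}, {"x": 0, "y": 0, "z": 0, "rx": 0, "ry": 0, "rz": 0, "jaw": 3.2}]'

```text
clock: 14.25
tool_pos: [0.4948, -0.0188, 0.0622]
eef_rot: [-0.0, 1.0, 0.0, 0.001]
contact_force: [0.3, -0.5, 0.6]
opening: 0.365
finger_force: 0.0
```

Emit:
send_rows --motion '[{"x": 0, "y": 0, "z": -2, "rx": 0, "ry": 0, "rz": 0, "jaw": 3.4}, {"x": 0, "y": 0, "z": -4, "rx": 0, "ry": 0, "rz": 0, "jaw": 3.4}, {"x": 0, "y": 0, "z": -4, "rx": 0, "ry": 0, "rz": 0, "jaw": 3.4}, {"x": 0, "y": 0, "z": -4, "rx": 0, "ry": 0, "rz": 0, "jaw": 3.4}, {"x": 0.7, "y": -4.3, "z": 0, "rx": 0, "ry": 0, "rz": 0, "jaw": 3.4}]'

```text
clock: 14.75
tool_pos: [0.4924, -0.0559, 0.2069]
eef_rot: [-0.005, 1.0, 0.002, 0.007]
contact_force: [1.1, -0.8, 0.2]
opening: 0.387
finger_force: 0.0
```

Emit:
send_rows --motion '[{"x": 0.6, "y": -4.3, "z": 0, "rx": 0, "ry": 0, "rz": 0, "jaw": 3.4}, {"x": 0.6, "y": -4.3, "z": 0, "rx": 0, "ry": 0, "rz": 0, "jaw": 3.4}, {"x": 0.6, "y": -4.3, "z": 0, "rx": 0, "ry": 0, "rz": 0, "jaw": 3.4}, {"x": 0.6, "y": -4.3, "z": 0, "rx": 0, "ry": 0, "rz": 0, "jaw": 3.4}, {"x": 0.6, "y": -4.3, "z": 0, "rx": 0, "ry": 0, "rz": 0, "jaw": 3.4}]'

```text
clock: 15.25
tool_pos: [0.4568, -0.2786, 0.2019]
eef_rot: [-0.0, 1.0, -0.0, 0.0]
contact_force: [0.1, -0.2, -0.9]
opening: 0.386
finger_force: 0.0
```

Emit:
send_rows --motion '[{"x": 0.7, "y": -4.3, "z": 0, "rx": 0, "ry": 0, "rz": 0, "jaw": 3.4}, {"x": 0.7, "y": -4.4, "z": 0, "rx": 0, "ry": 0, "rz": 0, "jaw": 3.4}, {"x": 0, "y": 0, "z": 3, "rx": 0, "ry": 0, "rz": 0, "jaw": 3.4}, {"x": 0, "y": 0, "z": 0, "rx": 0, "ry": 0, "rz": 0, "jaw": 3.4}, {"x": 0, "y": 0, "z": 0, "rx": 0, "ry": 0, "rz": 0, "jaw": 3.4}]'

```text
clock: 15.75
tool_pos: [0.4434, -0.3624, 0.1716]
eef_rot: [-0.001, 1.0, 0.001, -0.0]
contact_force: [-0.3, -0.1, 0.0]
opening: 0.382
finger_force: 0.0
```

Run:
```python
from h import *
s,m=st(); c=snap('wrist')
print(proj(c,[[.4461,-.3645,.082]]))
```

```text
t 15.75 pos [ 0.4434 -0.3624  0.1716] open 0.382 F [-0.3 -0.1  0. ] ff 0.0
xax [-1.    -0.002  0.001] yax [-0.002  1.     0.002] zax [-0.001  0.002 -1.   ]
[[320.70225173 205.34498337]]
```

Emit:
send_rows --grip_force 45 --motion '[{"x": 0, "y": -0.2, "z": 2, "rx": 0, "ry": 0, "rz": 0, "jaw": 3.4}, {"x": 0, "y": 0, "z": 2.5, "rx": 0, "ry": 0, "rz": 0, "jaw": 3.4}, {"x": 0, "y": 0, "z": 2.5, "rx": 0, "ry": 0, "rz": 0, "jaw": 3.4}, {"x": 0, "y": 0, "z": 2.5, "rx": 0, "ry": 0, "rz": 0, "jaw": 3.4}, {"x": 0, "y": 0, "z": 1.4, "rx": 0, "ry": 0, "rz": 0, "jaw": 3.4}]'

```text
clock: 16.3
tool_pos: [0.4442, -0.3643, 0.0621]
eef_rot: [-0.001, 1.0, 0.0, 0.0]
contact_force: [-0.9, -1.1, 1.0]
opening: 0.386
finger_force: 0.0
```

Emit:
send_rows --motion '[{"x": 0, "y": 0, "z": 0, "rx": 0, "ry": 0, "rz": 0, "jaw": 3.4}, {"x": 0, "y": 0, "z": 0, "rx": 0, "ry": 0, "rz": 0, "jaw": 0.5}, {"x": 0, "y": 0, "z": 0, "rx": 0, "ry": 0, "rz": 0, "jaw": 0.5}, {"x": 0, "y": 0, "z": 0, "rx": 0, "ry": 0, "rz": 0, "jaw": 0.5}, {"x": 0, "y": 0, "z": 0, "rx": 0, "ry": 0, "rz": 0, "jaw": 0.5}]'

```text
clock: 16.8
tool_pos: [0.4443, -0.366, 0.0637]
eef_rot: [-0.0, 1.0, -0.0, 0.001]
contact_force: [-0.4, 1.3, 6.4]
opening: 0.213
finger_force: 45.0
```

Emit:
send_rows --motion '[{"x": 0, "y": 0, "z": -1, "rx": 0, "ry": 0, "rz": 0, "jaw": 0.5}, {"x": 0, "y": 0, "z": -4, "rx": 0, "ry": 0, "rz": 0, "jaw": 0.5}, {"x": 0, "y": 0, "z": -4, "rx": 0, "ry": 0, "rz": 0, "jaw": 0.5}, {"x": 0, "y": 0, "z": -4, "rx": 0, "ry": 0, "rz": 0, "jaw": 0.5}, {"x": 0, "y": 0, "z": 0, "rx": 0, "ry": 0, "rz": 0, "jaw": 0.5}]'

```text
clock: 17.3
tool_pos: [0.4461, -0.3675, 0.1981]
eef_rot: [0.0, 1.0, -0.003, 0.004]
contact_force: [0.7, -0.2, -0.6]
opening: 0.213
finger_force: 45.0
```

Emit:
send_rows --motion '[{"x": 0.2, "y": 4.4, "z": 0, "rx": 0, "ry": 0, "rz": 0, "jaw": 0.5}, {"x": 0.1, "y": 4.4, "z": 0, "rx": 0, "ry": 0, "rz": 0, "jaw": 0.5}, {"x": 0.1, "y": 4.4, "z": 0, "rx": 0, "ry": 0, "rz": 0, "jaw": 0.5}, {"x": 0.1, "y": 4.4, "z": 0, "rx": 0, "ry": 0, "rz": 0, "jaw": 0.5}, {"x": 0.1, "y": 4.4, "z": 0, "rx": 0, "ry": 0, "rz": 0, "jaw": 0.5}]'

```text
clock: 17.8
tool_pos: [0.4364, -0.1443, 0.1922]
eef_rot: [0.0, 1.0, 0.0, -0.001]
contact_force: [0.5, 0.7, -1.3]
opening: 0.212
finger_force: 45.0
```

Emit:
send_rows --motion '[{"x": 0.1, "y": 4.5, "z": 0, "rx": 0, "ry": 0, "rz": 0, "jaw": 0.5}, {"x": 0.1, "y": 4.5, "z": 0, "rx": 0, "ry": 0, "rz": 0, "jaw": 0.5}, {"x": 0.1, "y": 4.5, "z": 0, "rx": 0, "ry": 0, "rz": 0, "jaw": 0.5}, {"x": 0.1, "y": 4.5, "z": 0, "rx": 0, "ry": 0, "rz": 0, "jaw": 0.5}, {"x": 0.1, "y": 4.5, "z": 0, "rx": 0, "ry": 0, "rz": 0, "jaw": 0.5}]'

```text
clock: 18.3
tool_pos: [0.4316, 0.0806, 0.1922]
eef_rot: [0.0, 1.0, -0.0, -0.001]
contact_force: [1.1, 0.1, -2.0]
opening: 0.212
finger_force: 45.0
```

Emit:
send_rows --motion '[{"x": 0, "y": 0, "z": 0, "rx": 0, "ry": 0, "rz": 0, "jaw": 0.5}, {"x": 0, "y": 0, "z": 0, "rx": 0, "ry": 0, "rz": 0, "jaw": 0.5}, {"x": 0, "y": 0, "z": 0, "rx": 0, "ry": 0, "rz": 0, "jaw": 0.5}, {"x": 0, "y": 0, "z": 0, "rx": 0, "ry": 0, "rz": 0, "jaw": 0.5}, {"x": 0, "y": 0, "z": 0, "rx": 0, "ry": 0, "rz": 0, "jaw": 0.5}]'

```text
clock: 18.8
tool_pos: [0.4323, 0.0777, 0.1924]
eef_rot: [0.001, 1.0, -0.0, -0.0]
contact_force: [-0.6, 0.1, -0.4]
opening: 0.211
finger_force: 45.0
```

Run:
```python
from h import *
s,m=st()
t=snap('top')['img'];w=snap('wrist')['img']
v=np.vstack([cv2.resize(t[140:275,185:475],(640,298)),w[:290]])
cv2.imwrite('pics/m3.png',cv2.cvtColor(v,cv2.COLOR_RGB2BGR))
```

```text
t 18.8 pos [0.4323 0.0777 0.1924] open 0.211 F [-0.6  0.1 -0.4] ff 44.98218264430761
xax [-1.     0.003  0.   ] yax [ 0.003  1.    -0.001] zax [-0.    -0.001 -1.   ]
```

View pics/m3.png

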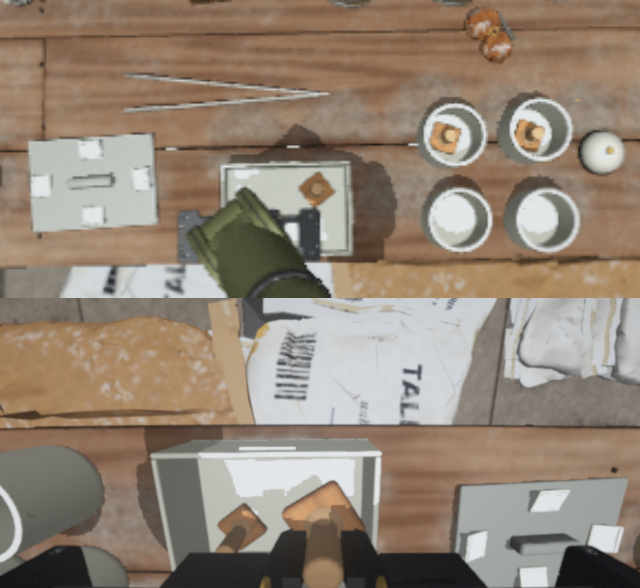

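Stamp A stands in the box (top view (317,188)), the second is held over its slot, and the front pots are empty.

Emit:
send_rows --motion '[{"x": 0, "y": 0.2, "z": 4, "rx": 0, "ry": 0, "rz": 0, "jaw": 0.5}, {"x": 0, "y": 0, "z": 4, "rx": 0, "ry": 0, "rz": 0, "jaw": 0.5}, {"x": 0, "y": 0, "z": 3, "rx": 0, "ry": 0, "rz": 0, "jaw": 0.5}, {"x": 0, "y": 0, "z": 1, "rx": 0, "ry": 0, "rz": 0, "jaw": 0.5}, {"x": 0, "y": 0, "z": 0.6, "rx": 0, "ry": 0, "rz": 0, "jaw": 0.5}]'

```text
clock: 19.4
tool_pos: [0.432, 0.081, 0.0653]
eef_rot: [0.0, 1.0, -0.0, -0.001]
contact_force: [-0.1, -0.1, -0.8]
opening: 0.216
finger_force: 45.0
```

Emit:
send_rows --motion '[{"x": 0, "y": 0, "z": 0.4, "rx": 0, "ry": 0, "rz": 0, "jaw": 0.5}, {"x": 0, "y": 0, "z": 0, "rx": 0, "ry": 0, "rz": 0, "jaw": 0.5}, {"x": 0, "y": 0, "z": 0, "rx": 0, "ry": 0, "rz": 0, "jaw": 3.2}, {"x": 0, "y": 0, "z": 0, "rx": 0, "ry": 0, "rz": 0, "jaw": 3.2}, {"x": 0, "y": 0, "z": 0, "rx": 0, "ry": 0, "rz": 0, "jaw": 3.2}]'

```text
clock: 19.9
tool_pos: [0.4328, 0.0813, 0.0631]
eef_rot: [-0.0, 1.0, 0.0, 0.001]
contact_force: [-0.0, 0.4, -0.8]
opening: 0.365
finger_force: 0.0
```

Emit:
send_rows --motion '[{"x": 0, "y": 0, "z": -2, "rx": 0, "ry": 0, "rz": 0, "jaw": 3.4}, {"x": 0, "y": 0, "z": -4, "rx": 0, "ry": 0, "rz": 0, "jaw": 3.4}, {"x": 0, "y": 0, "z": -4, "rx": 0, "ry": 0, "rz": 0, "jaw": 3.4}, {"x": 0, "y": 0, "z": -4, "rx": 0, "ry": 0, "rz": 0, "jaw": 3.4}, {"x": -2.1, "y": -4.4, "z": 0, "rx": 0, "ry": 0, "rz": 0, "jaw": 3.4}]'

```text
clock: 20.4
tool_pos: [0.455, 0.0433, 0.2077]
eef_rot: [-0.006, 1.0, 0.003, 0.005]
contact_force: [3.1, 0.1, -1.5]
opening: 0.388
finger_force: 0.0
```

Emit:
send_rows --motion '[{"x": -2, "y": -4.4, "z": 0, "rx": 0, "ry": 0, "rz": 0, "jaw": 3.4}, {"x": -2, "y": -4.4, "z": 0, "rx": 0, "ry": 0, "rz": 0, "jaw": 3.4}, {"x": -2, "y": -4.4, "z": 0, "rx": 0, "ry": 0, "rz": 0, "jaw": 3.4}, {"x": -2, "y": -4.4, "z": 0, "rx": 0, "ry": 0, "rz": 0, "jaw": 3.4}, {"x": -2, "y": -4.4, "z": 0, "rx": 0, "ry": 0, "rz": 0, "jaw": 3.4}]'

```text
clock: 20.9
tool_pos: [0.5535, -0.185, 0.2029]
eef_rot: [0.0, 1.0, -0.0, 0.0]
contact_force: [1.4, -0.2, 0.0]
opening: 0.387
finger_force: 0.0
```

Emit:
send_rows --motion '[{"x": -2, "y": -4.2, "z": 0, "rx": 0, "ry": 0, "rz": 0, "jaw": 3.4}, {"x": 0, "y": 0, "z": 3, "rx": 0, "ry": 0, "rz": 0, "jaw": 3.4}, {"x": 0, "y": 0, "z": 0, "rx": 0, "ry": 0, "rz": 0, "jaw": 3.4}, {"x": 0, "y": 0, "z": 0, "rx": 0, "ry": 0, "rz": 0, "jaw": 3.4}, {"x": 0, "y": 0, "z": 0, "rx": 0, "ry": 0, "rz": 0, "jaw": 3.4}]'

```text
clock: 21.4
tool_pos: [0.5737, -0.2231, 0.1737]
eef_rot: [-0.001, 1.0, 0.0, 0.0]
contact_force: [-0.3, 0.9, 1.0]
opening: 0.384
finger_force: 0.0
```

Run:
```python
from h import *
st()
```

```text
t 21.4 pos [ 0.5737 -0.2231  0.1737] open 0.384 F [-0.3  0.9  1. ] ff 0.0
xax [-1.    -0.003 -0.001] yax [-0.003  1.     0.001] zax [ 0.001  0.001 -1.   ]
```

Emit:
send_rows --grip_force 45 --motion '[{"x": 0.1, "y": -0.3, "z": 2.2, "rx": 0, "ry": 0, "rz": 0, "jaw": 3.4}, {"x": 0, "y": 0, "z": 2.5, "rx": 0, "ry": 0, "rz": 0, "jaw": 3.4}, {"x": 0, "y": 0, "z": 2.5, "rx": 0, "ry": 0, "rz": 0, "jaw": 3.4}, {"x": 0, "y": 0, "z": 2.5, "rx": 0, "ry": 0, "rz": 0, "jaw": 3.4}, {"x": 0, "y": 0, "z": 1.4, "rx": 0, "ry": 0, "rz": 0, "jaw": 3.4}]'

```text
clock: 21.9
tool_pos: [0.5723, -0.2265, 0.0611]
eef_rot: [-0.001, 1.0, 0.0, -0.0]
contact_force: [-0.8, 0.2, 0.6]
opening: 0.384
finger_force: 0.0
```

Emit:
send_rows --motion '[{"x": 0, "y": 0, "z": 0, "rx": 0, "ry": 0, "rz": 0, "jaw": 3.4}, {"x": 0, "y": 0, "z": 0, "rx": 0, "ry": 0, "rz": 0, "jaw": 0.5}, {"x": 0, "y": 0, "z": 0, "rx": 0, "ry": 0, "rz": 0, "jaw": 0.5}, {"x": 0, "y": 0, "z": 0, "rx": 0, "ry": 0, "rz": 0, "jaw": 0.5}, {"x": 0, "y": 0, "z": 0, "rx": 0, "ry": 0, "rz": 0, "jaw": 0.5}]'

```text
clock: 22.4
tool_pos: [0.5735, -0.2276, 0.0628]
eef_rot: [-0.0, 1.0, -0.0, 0.001]
contact_force: [0.7, 1.4, 4.6]
opening: 0.212
finger_force: 44.7
```

Emit:
send_rows --motion '[{"x": 0, "y": 0, "z": -1, "rx": 0, "ry": 0, "rz": 0, "jaw": 0.5}, {"x": 0, "y": 0, "z": -4, "rx": 0, "ry": 0, "rz": 0, "jaw": 0.5}, {"x": 0, "y": 0, "z": -4, "rx": 0, "ry": 0, "rz": 0, "jaw": 0.5}, {"x": 0, "y": 0, "z": -4.5, "rx": 0, "ry": 0, "rz": 0, "jaw": 0.5}, {"x": 0, "y": 0, "z": -1, "rx": 0, "ry": 0, "rz": 0, "jaw": 0.5}]'

```text
clock: 22.9
tool_pos: [0.5749, -0.2285, 0.2121]
eef_rot: [0.0, 1.0, -0.001, 0.004]
contact_force: [1.0, 0.0, -0.8]
opening: 0.215
finger_force: 44.7
```

Run:
```python
from h import *
st()
```

```text
t 22.9 pos [ 0.5749 -0.2285  0.2121] open 0.215 F [ 1.   0.  -0.8] ff 44.730290081351995
xax [-1.     0.    -0.008] yax [ 0.     1.    -0.002] zax [ 0.008 -0.002 -1.   ]
```

Emit:
send_rows --motion '[{"x": 2.4, "y": 3.5, "z": 0, "rx": 0, "ry": 0, "rz": 0, "jaw": 0.5}, {"x": 2.3, "y": 3.5, "z": 0, "rx": 0, "ry": 0, "rz": 0, "jaw": 0.5}, {"x": 2.3, "y": 3.5, "z": 0, "rx": 0, "ry": 0, "rz": 0, "jaw": 0.5}, {"x": 2.3, "y": 3.5, "z": 0, "rx": 0, "ry": 0, "rz": 0, "jaw": 0.5}, {"x": 2.3, "y": 3.5, "z": 0, "rx": 0, "ry": 0, "rz": 0, "jaw": 0.5}]'

```text
clock: 23.4
tool_pos: [0.4547, -0.0519, 0.2065]
eef_rot: [0.0, 1.0, 0.0, -0.0]
contact_force: [-0.5, 1.3, -1.0]
opening: 0.213
finger_force: 44.7
```

Emit:
send_rows --motion '[{"x": 2.3, "y": 3.5, "z": 0, "rx": 0, "ry": 0, "rz": 0, "jaw": 0.5}, {"x": 0, "y": 0, "z": 2, "rx": 0, "ry": 0, "rz": 0, "jaw": 0.5}, {"x": 0, "y": 0, "z": 0, "rx": 0, "ry": 0, "rz": 0, "jaw": 0.5}, {"x": 0, "y": 0, "z": 0, "rx": 0, "ry": 0, "rz": 0, "jaw": 0.5}, {"x": 0, "y": 0, "z": 0, "rx": 0, "ry": 0, "rz": 0, "jaw": 0.5}]'

```text
clock: 23.9
tool_pos: [0.434, -0.0186, 0.1868]
eef_rot: [0.001, 1.0, -0.0, 0.0]
contact_force: [0.7, 0.9, -0.1]
opening: 0.217
finger_force: 44.8
```

Run:
```python
from h import *
st()
```

```text
t 23.9 pos [ 0.434  -0.0186  0.1868] open 0.217 F [ 0.7  0.9 -0.1] ff 44.750845078378916
xax [-1.     0.002 -0.001] yax [ 0.002  1.    -0.   ] zax [ 0.001 -0.    -1.   ]
```

Emit:
send_rows --motion '[{"x": 0, "y": 0, "z": 4, "rx": 0, "ry": 0, "rz": 0, "jaw": 0.5}, {"x": 0, "y": 0, "z": 4, "rx": 0, "ry": 0, "rz": 0, "jaw": 0.5}, {"x": 0, "y": 0, "z": 3, "rx": 0, "ry": 0, "rz": 0, "jaw": 0.5}, {"x": 0, "y": 0, "z": 1, "rx": 0, "ry": 0, "rz": 0, "jaw": 0.5}, {"x": 0, "y": 0, "z": 0.5, "rx": 0, "ry": 0, "rz": 0, "jaw": 0.5}]'

```text
clock: 24.4
tool_pos: [0.434, -0.0185, 0.0605]
eef_rot: [0.0, 1.0, -0.0, -0.001]
contact_force: [-0.9, 0.0, -0.6]
opening: 0.213
finger_force: 44.7
```

Emit:
send_rows --motion '[{"x": 0, "y": 0, "z": 0, "rx": 0, "ry": 0, "rz": 0, "jaw": 0.5}, {"x": 0, "y": 0, "z": 0, "rx": 0, "ry": 0, "rz": 0, "jaw": 0.5}, {"x": 0, "y": 0, "z": 0, "rx": 0, "ry": 0, "rz": 0, "jaw": 3.2}, {"x": 0, "y": 0, "z": 0, "rx": 0, "ry": 0, "rz": 0, "jaw": 3.2}, {"x": 0, "y": 0, "z": 0, "rx": 0, "ry": 0, "rz": 0, "jaw": 3.2}]'

```text
clock: 24.9
tool_pos: [0.4339, -0.0179, 0.0622]
eef_rot: [0.0, 1.0, 0.0, 0.0]
contact_force: [0.4, -0.2, 0.8]
opening: 0.362
finger_force: 0.0
```

Emit:
send_rows --motion '[{"x": 0, "y": 0, "z": -2, "rx": 0, "ry": 0, "rz": 0, "jaw": 3.4}, {"x": 0, "y": 0, "z": -4, "rx": 0, "ry": 0, "rz": 0, "jaw": 3.4}, {"x": 0, "y": 0, "z": -4, "rx": 0, "ry": 0, "rz": 0, "jaw": 3.4}, {"x": 0, "y": 0, "z": -4, "rx": 0, "ry": 0, "rz": 0, "jaw": 3.4}, {"x": -1.8, "y": -4.3, "z": 0, "rx": 0, "ry": 0, "rz": 0, "jaw": 3.4}]'

```text
clock: 25.4
tool_pos: [0.4534, -0.0558, 0.2068]
eef_rot: [-0.005, 1.0, 0.002, 0.004]
contact_force: [1.8, 1.1, -0.2]
opening: 0.385
finger_force: 0.0
```

Emit:
send_rows --motion '[{"x": -1.8, "y": -4.3, "z": 0, "rx": 0, "ry": 0, "rz": 0, "jaw": 3.4}, {"x": -1.8, "y": -4.3, "z": 0, "rx": 0, "ry": 0, "rz": 0, "jaw": 3.4}, {"x": -1.8, "y": -4.2, "z": 0, "rx": 0, "ry": 0, "rz": 0, "jaw": 3.4}, {"x": -1.8, "y": -4.2, "z": 0, "rx": 0, "ry": 0, "rz": 0, "jaw": 3.4}, {"x": -1.8, "y": -4.2, "z": 0, "rx": 0, "ry": 0, "rz": 0, "jaw": 3.4}]'

```text
clock: 25.9
tool_pos: [0.5416, -0.2748, 0.2019]
eef_rot: [0.0, 1.0, 0.0, -0.0]
contact_force: [0.4, 0.4, -0.8]
opening: 0.387
finger_force: 0.0
```

Emit:
send_rows --motion '[{"x": -1.7, "y": -4.2, "z": 0, "rx": 0, "ry": 0, "rz": 0, "jaw": 3.4}, {"x": -1.6, "y": -4.2, "z": 0, "rx": 0, "ry": 0, "rz": 0, "jaw": 3.4}, {"x": 0, "y": 0, "z": 3, "rx": 0, "ry": 0, "rz": 0, "jaw": 3.4}, {"x": 0, "y": 0, "z": 0, "rx": 0, "ry": 0, "rz": 0, "jaw": 3.4}, {"x": 0, "y": 0, "z": 0, "rx": 0, "ry": 0, "rz": 0, "jaw": 3.4}]'

```text
clock: 26.4
tool_pos: [0.574, -0.3553, 0.1714]
eef_rot: [-0.001, 1.0, 0.001, -0.001]
contact_force: [0.6, -0.4, 0.1]
opening: 0.383
finger_force: 0.0
```

Run:
```python
from h import *
st()
```

```text
t 26.4 pos [ 0.574  -0.3553  0.1714] open 0.383 F [ 0.6 -0.4  0.1] ff 0.0
xax [-1.    -0.002  0.002] yax [-0.002  1.     0.002] zax [-0.002  0.002 -1.   ]
```

Emit:
send_rows --grip_force 45 --motion '[{"x": -0.2, "y": -0.3, "z": 2, "rx": 0, "ry": 0, "rz": 0, "jaw": 3.4}, {"x": 0, "y": 0, "z": 2.5, "rx": 0, "ry": 0, "rz": 0, "jaw": 3.4}, {"x": 0, "y": 0, "z": 2.5, "rx": 0, "ry": 0, "rz": 0, "jaw": 3.4}, {"x": 0, "y": 0, "z": 2.5, "rx": 0, "ry": 0, "rz": 0, "jaw": 3.4}, {"x": 0, "y": 0, "z": 1.4, "rx": 0, "ry": 0, "rz": 0, "jaw": 3.4}]'

```text
clock: 26.9
tool_pos: [0.5759, -0.3584, 0.0607]
eef_rot: [-0.001, 1.0, 0.001, -0.001]
contact_force: [0.4, 0.4, -0.3]
opening: 0.388
finger_force: 0.0
```

Emit:
send_rows --motion '[{"x": 0, "y": 0, "z": 0, "rx": 0, "ry": 0, "rz": 0, "jaw": 3.4}, {"x": 0, "y": 0, "z": 0, "rx": 0, "ry": 0, "rz": 0, "jaw": 0.5}, {"x": 0, "y": 0, "z": 0, "rx": 0, "ry": 0, "rz": 0, "jaw": 0.5}, {"x": 0, "y": 0, "z": 0, "rx": 0, "ry": 0, "rz": 0, "jaw": 0.5}, {"x": 0, "y": 0, "z": 0, "rx": 0, "ry": 0, "rz": 0, "jaw": 0.5}]'

```text
clock: 27.4
tool_pos: [0.5777, -0.3599, 0.0641]
eef_rot: [-0.0, 1.0, -0.0, 0.001]
contact_force: [0.6, 0.7, 3.9]
opening: 0.216
finger_force: 45.0
```

Emit:
send_rows --motion '[{"x": 0, "y": 0, "z": -1, "rx": 0, "ry": 0, "rz": 0, "jaw": 0.5}, {"x": 0, "y": 0, "z": -4, "rx": 0, "ry": 0, "rz": 0, "jaw": 0.5}, {"x": 0, "y": 0, "z": -4, "rx": 0, "ry": 0, "rz": 0, "jaw": 0.5}, {"x": 0, "y": 0, "z": -4.5, "rx": 0, "ry": 0, "rz": 0, "jaw": 0.5}, {"x": 0, "y": 0, "z": -1, "rx": 0, "ry": 0, "rz": 0, "jaw": 0.5}]'

```text
clock: 27.9
tool_pos: [0.5795, -0.3607, 0.214]
eef_rot: [0.0, 1.0, -0.002, 0.004]
contact_force: [0.9, 0.1, -0.3]
opening: 0.212
finger_force: 45.0
```

Run:
```python
from h import *
st()
```

```text
t 27.9 pos [ 0.5795 -0.3607  0.214 ] open 0.212 F [ 0.9  0.1 -0.3] ff 44.98292734846473
xax [-1.     0.    -0.008] yax [ 0.     1.    -0.004] zax [ 0.008 -0.004 -1.   ]
```

Emit:
send_rows --motion '[{"x": 0.9, "y": 4.4, "z": 0, "rx": 0, "ry": 0, "rz": 0, "jaw": 0.5}, {"x": 0.8, "y": 4.4, "z": 0, "rx": 0, "ry": 0, "rz": 0, "jaw": 0.5}, {"x": 0.8, "y": 4.4, "z": 0, "rx": 0, "ry": 0, "rz": 0, "jaw": 0.5}, {"x": 0.8, "y": 4.4, "z": 0, "rx": 0, "ry": 0, "rz": 0, "jaw": 0.5}, {"x": 0.8, "y": 4.4, "z": 0, "rx": 0, "ry": 0, "rz": 0, "jaw": 0.5}]'

```text
clock: 28.4
tool_pos: [0.5345, -0.1383, 0.2075]
eef_rot: [0.0, 1.0, 0.0, -0.001]
contact_force: [0.3, 0.4, -1.7]
opening: 0.213
finger_force: 45.0
```

Emit:
send_rows --motion '[{"x": 0.8, "y": 4.4, "z": 0, "rx": 0, "ry": 0, "rz": 0, "jaw": 0.5}, {"x": 0.8, "y": 4.4, "z": 0, "rx": 0, "ry": 0, "rz": 0, "jaw": 0.5}, {"x": 0.8, "y": 4.4, "z": 0, "rx": 0, "ry": 0, "rz": 0, "jaw": 0.5}, {"x": 0.8, "y": 4.4, "z": 0, "rx": 0, "ry": 0, "rz": 0, "jaw": 0.5}, {"x": 0.8, "y": 4.4, "z": 0, "rx": 0, "ry": 0, "rz": 0, "jaw": 0.5}]'

```text
clock: 28.9
tool_pos: [0.4947, 0.0815, 0.2076]
eef_rot: [0.0, 1.0, -0.0, -0.001]
contact_force: [0.1, 0.6, -1.5]
opening: 0.218
finger_force: 45.0
```

Emit:
send_rows --motion '[{"x": 0, "y": 0, "z": 2, "rx": 0, "ry": 0, "rz": 0, "jaw": 0.5}, {"x": 0, "y": 0, "z": 0, "rx": 0, "ry": 0, "rz": 0, "jaw": 0.5}, {"x": 0, "y": 0, "z": 0, "rx": 0, "ry": 0, "rz": 0, "jaw": 0.5}, {"x": 0, "y": 0, "z": 0, "rx": 0, "ry": 0, "rz": 0, "jaw": 0.5}, {"x": 0, "y": 0, "z": 0, "rx": 0, "ry": 0, "rz": 0, "jaw": 0.5}]'

```text
clock: 29.4
tool_pos: [0.4961, 0.079, 0.1882]
eef_rot: [0.001, 1.0, -0.0, 0.0]
contact_force: [0.5, 0.1, -1.3]
opening: 0.215
finger_force: 45.0
```

Run:
```python
from h import *
st()
t=snap('top')['img'];w=snap('wrist')['img']
v=np.vstack([cv2.resize(t[140:275,185:475],(640,298)),w[:290]])
cv2.imwrite('pics/m4.png',cv2.cvtColor(v,cv2.COLOR_RGB2BGR))
```

```text
t 29.4 pos [0.4961 0.079  0.1882] open 0.215 F [ 0.5  0.1 -1.3] ff 44.98828874900937
xax [-1.     0.002 -0.   ] yax [ 0.002  1.    -0.   ] zax [ 0. -0. -1.]
```

View pics/m4.png

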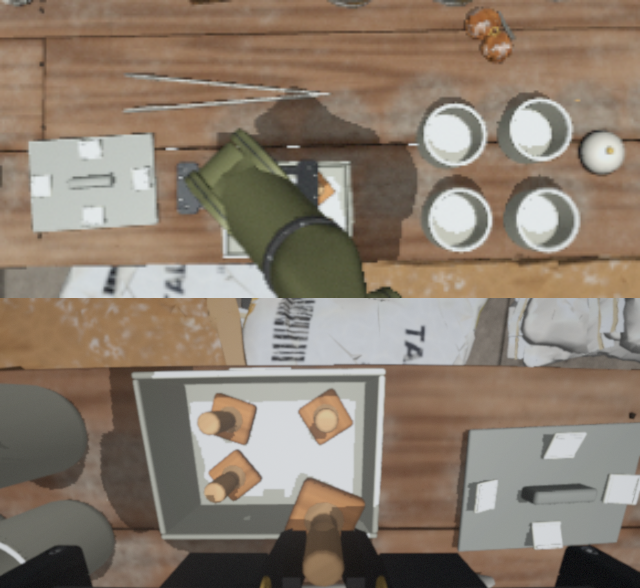

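All pots are empty, three stamps stand in the box ((210,420), (326,420) and (215,490) in the picture), and the last is over its slot.

Emit:
send_rows --motion '[{"x": 0, "y": 0, "z": 4, "rx": 0, "ry": 0, "rz": 0, "jaw": 0.5}, {"x": 0, "y": 0, "z": 4, "rx": 0, "ry": 0, "rz": 0, "jaw": 0.5}, {"x": 0, "y": 0, "z": 3, "rx": 0, "ry": 0, "rz": 0, "jaw": 0.5}, {"x": 0, "y": 0, "z": 1, "rx": 0, "ry": 0, "rz": 0, "jaw": 0.5}, {"x": 0, "y": 0, "z": 0.6, "rx": 0, "ry": 0, "rz": 0, "jaw": 0.5}]'

```text
clock: 30.0
tool_pos: [0.4956, 0.0801, 0.0613]
eef_rot: [-0.0, 1.0, -0.0, -0.0]
contact_force: [-0.1, 0.3, -0.4]
opening: 0.212
finger_force: 45.0
```

Emit:
send_rows --motion '[{"x": 0, "y": 0, "z": 0, "rx": 0, "ry": 0, "rz": 0, "jaw": 0.5}, {"x": 0, "y": 0, "z": 0, "rx": 0, "ry": 0, "rz": 0, "jaw": 0.5}, {"x": 0, "y": 0, "z": 0, "rx": 0, "ry": 0, "rz": 0, "jaw": 3.2}, {"x": 0, "y": 0, "z": 0, "rx": 0, "ry": 0, "rz": 0, "jaw": 3.2}, {"x": 0, "y": 0, "z": 0, "rx": 0, "ry": 0, "rz": 0, "jaw": 3.2}]'

```text
clock: 30.5
tool_pos: [0.496, 0.0802, 0.0623]
eef_rot: [0.0, 1.0, 0.0, 0.0]
contact_force: [-0.1, 0.1, 0.8]
opening: 0.366
finger_force: 0.0
```

Emit:
send_rows --motion '[{"x": 0, "y": 0, "z": -2, "rx": 0, "ry": 0, "rz": 0, "jaw": 3.4}, {"x": 0, "y": 0, "z": -4, "rx": 0, "ry": 0, "rz": 0, "jaw": 3.4}, {"x": 0, "y": 0, "z": -4, "rx": 0, "ry": 0, "rz": 0, "jaw": 3.4}, {"x": 0, "y": 0, "z": -4, "rx": 0, "ry": 0, "rz": 0, "jaw": 3.4}, {"x": 0, "y": 0, "z": -4, "rx": 0, "ry": 0, "rz": 0, "jaw": 5}]'

```text
clock: 31.0
tool_pos: [0.4952, 0.08, 0.2436]
eef_rot: [-0.0, 1.0, 0.0, -0.0]
contact_force: [0.4, 0.1, 0.1]
opening: 0.455
finger_force: 0.0
```

Emit:
send_rows --motion '[{"x": -1.1, "y": 4.3, "z": 0, "rx": 0, "ry": 0, "rz": 0, "jaw": 5}, {"x": -1.1, "y": 4.3, "z": 0, "rx": 0, "ry": 0, "rz": 0, "jaw": 5}, {"x": -1.1, "y": 4.3, "z": 0, "rx": 0, "ry": 0, "rz": 0, "jaw": 5}, {"x": -1.1, "y": 4.3, "z": 0, "rx": 0, "ry": 0, "rz": 0, "jaw": 5}, {"x": -1.1, "y": 4.3, "z": 0, "rx": 0, "ry": 0, "rz": 0, "jaw": 5}]'

```text
clock: 31.5
tool_pos: [0.5507, 0.2966, 0.242]
eef_rot: [-0.0, 1.0, -0.0, -0.0]
contact_force: [0.8, 0.9, 1.1]
opening: 0.569
finger_force: 0.0
```

Emit:
send_rows --motion '[{"x": -1.1, "y": 4.3, "z": 0, "rx": 0, "ry": 0, "rz": 0, "jaw": 5}, {"x": 0, "y": 0, "z": 0, "rx": 0, "ry": 0, "rz": 0, "jaw": 5}, {"x": 0, "y": 0, "z": 0, "rx": 0, "ry": 0, "rz": 0, "jaw": 5}, {"x": 0, "y": 0, "z": 0, "rx": 0, "ry": 0, "rz": 0, "jaw": 5}, {"x": 0, "y": 0, "z": 0, "rx": 0, "ry": 0, "rz": 0, "jaw": 5}]'

```text
clock: 32.0
tool_pos: [0.562, 0.336, 0.2418]
eef_rot: [0.001, 1.0, -0.001, -0.0]
contact_force: [0.4, -0.2, 0.4]
opening: 0.568
finger_force: 0.0
```

Run:
```python
from h import *
s,m=st();print(np.round(s['q'],2))
c=snap('wrist','w5.png');np.save('c2.npy',c,allow_pickle=True)
```

```text
t 32.0 pos [0.562  0.336  0.2418] open 0.568 F [ 0.4 -0.2  0.4] ff 0.0
xax [-1.     0.002  0.   ] yax [ 0.002  1.    -0.002] zax [-0.    -0.002 -1.   ]
[-0.36  0.77 -0.48  1.47  0.39  1.    0.63]
```

View pics/w5.png

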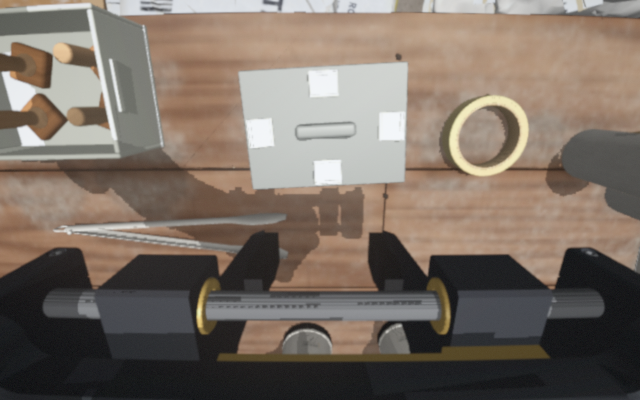

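The lid has plate corners at (240,73), (408,63), (404,182) and (254,189), with the handle bar from (297,131) to (355,129); tongs and tape are undisturbed.

Run:
```python
from h import *
c=np.load('c2.npy',allow_pickle=True).item()
b=ray(c,[(240,73),(408,63),(404,182),(254,189)],.013);print(b.round(4),b.mean(0))
h=ray(c,[(297,131),(355,129),(326,130)],.036);print(h)
e=np.vstack([b[1]-b[0],b[2]-b[3],h[1]-h[0]]);print(np.degrees(np.arctan2(-e[:,0],e[:,1])),np.linalg.norm(e,axis=1))
e=np.vstack([b[3]-b[0],b[2]-b[1]]);print(np.degrees(np.arctan2(e[:,1],e[:,0])))
```

```text
[[0.4489 0.2377 0.013 ]
 [0.4384 0.4346 0.013 ]
 [0.582  0.4409 0.013 ]
 [0.5913 0.2443 0.013 ]] [0.51518274 0.33936774 0.013     ]
[[0.51450994 0.30518098 0.036     ]
 [0.51234478 0.37239659 0.036     ]
 [0.51344927 0.33882519 0.036     ]]
[3.05537068 2.69608978 1.84498387] [0.1971189  0.19677475 0.06725048]
[2.66005234 2.52472798]
```

Emit:
send_rows --motion '[{"x": 2.4, "y": 0.2, "z": 2, "rx": 0, "ry": 0, "rz": 0, "jaw": 3.4}, {"x": 2.4, "y": 0.1, "z": 2, "rx": 0, "ry": 0, "rz": 0, "jaw": 3.4}, {"x": 0, "y": 0, "z": 0, "rx": 0, "ry": 0, "rz": 0.139, "jaw": 3.4}, {"x": 0, "y": 0, "z": 0, "rx": 0, "ry": 0, "rz": 0.139, "jaw": 3.4}, {"x": 0, "y": 0, "z": 0, "rx": 0, "ry": 0, "rz": 0.139, "jaw": 3.4}]'

```text
clock: 32.55
tool_pos: [0.5137, 0.3401, 0.2019]
eef_rot: [0.21, 0.978, -0.0, -0.0]
contact_force: [-0.0, 0.4, -0.0]
opening: 0.384
finger_force: 0.0
```

Emit:
send_rows --motion '[{"x": 0, "y": 0, "z": 0, "rx": 0, "ry": 0, "rz": 0.139, "jaw": 3.4}, {"x": 0, "y": 0, "z": 0, "rx": 0, "ry": 0, "rz": 0.139, "jaw": 3.4}, {"x": 0, "y": 0, "z": 0, "rx": 0, "ry": 0, "rz": 0.139, "jaw": 3.4}, {"x": 0, "y": 0, "z": 0, "rx": 0, "ry": 0, "rz": 0.139, "jaw": 3.4}, {"x": 0, "y": 0, "z": 0, "rx": 0, "ry": 0, "rz": 0.139, "jaw": 3.4}]'

```text
clock: 33.05
tool_pos: [0.5138, 0.3402, 0.2021]
eef_rot: [0.531, 0.848, -0.0, -0.0]
contact_force: [-0.4, -0.1, -1.2]
opening: 0.386
finger_force: 0.0
```

Emit:
send_rows --motion '[{"x": 0, "y": 0, "z": 0, "rx": 0, "ry": 0, "rz": 0.139, "jaw": 3.4}, {"x": 0, "y": 0, "z": 0, "rx": 0, "ry": 0, "rz": 0.139, "jaw": 3.4}, {"x": 0, "y": 0, "z": 0, "rx": 0, "ry": 0, "rz": 0.139, "jaw": 3.4}, {"x": 0, "y": 0, "z": 4, "rx": 0, "ry": 0, "rz": 0, "jaw": 3.4}, {"x": 0, "y": 0, "z": 4, "rx": 0, "ry": 0, "rz": 0, "jaw": 3.4}]'

```text
clock: 33.55
tool_pos: [0.5149, 0.3412, 0.1225]
eef_rot: [0.693, 0.721, 0.002, 0.0]
contact_force: [-0.2, 0.4, -0.8]
opening: 0.39
finger_force: 0.0
```

Emit:
send_rows --motion '[{"x": 0, "y": 0, "z": 3, "rx": 0, "ry": 0, "rz": 0, "jaw": 3.4}, {"x": 0, "y": 0, "z": 0, "rx": 0, "ry": 0, "rz": 0, "jaw": 3.4}, {"x": 0, "y": 0, "z": 0, "rx": 0, "ry": 0, "rz": 0, "jaw": 3.4}, {"x": 0, "y": 0, "z": 0, "rx": 0, "ry": 0, "rz": 0, "jaw": 3.4}, {"x": 0, "y": 0, "z": 0, "rx": 0, "ry": 0, "rz": 0, "jaw": 3.4}]'

```text
clock: 34.05
tool_pos: [0.5147, 0.3418, 0.0938]
eef_rot: [0.692, 0.722, 0.002, 0.0]
contact_force: [-0.1, 0.4, -0.2]
opening: 0.387
finger_force: 0.0
```

Run:
```python
from h import *
s,m=st();print(np.round(s['q'],2))
d=np.array([.5142,.339,.0275])-s['tool_pos'];print('tool shift cm',m.T@d*100)
```

```text
t 34.05 pos [0.5147 0.3418 0.0938] open 0.387 F [-0.1  0.4 -0.2] ff 0.0
xax [-0.042  0.999  0.002] yax [0.999 0.042 0.003] zax [ 0.002  0.002 -1.   ]
[-0.65  0.88 -0.03  1.71  0.04  0.54 -0.65]
tool shift cm [-0.29527157 -0.08268406  6.62504358]
```

Aligned; descend and grip.

Emit:
send_rows --grip_force 50 --motion '[{"x": -0.3, "y": -0.1, "z": 2, "rx": 0, "ry": 0, "rz": 0, "jaw": 3.4}, {"x": 0, "y": 0, "z": 2, "rx": 0, "ry": 0, "rz": 0, "jaw": 3.4}, {"x": 0, "y": 0, "z": 2, "rx": 0, "ry": 0, "rz": 0, "jaw": 3.4}, {"x": 0, "y": 0, "z": 0.6, "rx": 0, "ry": 0, "rz": 0, "jaw": 3.4}, {"x": 0, "y": 0, "z": 0, "rx": 0, "ry": 0, "rz": 0, "jaw": 3.4}]'

```text
clock: 34.55
tool_pos: [0.5126, 0.3382, 0.0259]
eef_rot: [0.692, 0.722, -0.0, -0.0]
contact_force: [0.5, 0.3, -0.0]
opening: 0.384
finger_force: 0.0
```

Emit:
send_rows --motion '[{"x": 0, "y": 0, "z": 0, "rx": 0, "ry": 0, "rz": 0, "jaw": 0.5}, {"x": 0, "y": 0, "z": 0, "rx": 0, "ry": 0, "rz": 0, "jaw": 0.5}, {"x": 0, "y": 0, "z": 0, "rx": 0, "ry": 0, "rz": 0, "jaw": 0.5}, {"x": 0, "y": 0, "z": 0, "rx": 0, "ry": 0, "rz": 0, "jaw": 0.5}, {"x": 0, "y": 0, "z": 0, "rx": 0, "ry": 0, "rz": 0, "jaw": 0.5}]'

```text
clock: 35.05
tool_pos: [0.5138, 0.3388, 0.027]
eef_rot: [0.692, 0.722, 0.001, 0.0]
contact_force: [1.2, -1.4, 6.9]
opening: 0.177
finger_force: 50.0
```

Run:
```python
from h import *
st()
```

```text
t 35.05 pos [0.5138 0.3388 0.027 ] open 0.177 F [ 1.2 -1.4  6.9] ff 49.99671723693609
xax [-0.042  0.999  0.001] yax [0.999 0.042 0.002] zax [ 0.002  0.002 -1.   ]
```

Emit:
send_rows --grip_force 60 --motion '[{"x": 0, "y": 0, "z": -1, "rx": 0, "ry": 0, "rz": 0, "jaw": 0.5}, {"x": 0, "y": 0, "z": -3, "rx": 0, "ry": 0, "rz": 0, "jaw": 0.5}, {"x": 0, "y": 0, "z": -4, "rx": 0, "ry": 0, "rz": 0, "jaw": 0.5}, {"x": 0, "y": 0, "z": -4, "rx": 0, "ry": 0, "rz": 0, "jaw": 0.5}, {"x": 0, "y": 0, "z": -3, "rx": 0, "ry": 0, "rz": 0.042, "jaw": 0.5}]'

```text
clock: 35.55
tool_pos: [0.5123, 0.338, 0.178]
eef_rot: [0.707, 0.707, -0.0, -0.0]
contact_force: [-0.2, 0.9, -4.7]
opening: 0.174
finger_force: 60.0
```

Emit:
send_rows --motion '[{"x": -1.5, "y": -0.3, "z": 0, "rx": 0, "ry": 0, "rz": 0, "jaw": 0.5}, {"x": -3, "y": -0.5, "z": 0, "rx": 0, "ry": 0, "rz": 0, "jaw": 0.5}, {"x": -4, "y": -0.6, "z": 0, "rx": 0, "ry": 0, "rz": 0, "jaw": 0.5}, {"x": -4, "y": -0.6, "z": 0, "rx": 0, "ry": 0, "rz": 0, "jaw": 0.5}, {"x": -4, "y": -0.6, "z": 0, "rx": 0, "ry": 0, "rz": 0, "jaw": 0.5}]'

```text
clock: 36.05
tool_pos: [0.4853, 0.1715, 0.1757]
eef_rot: [0.707, 0.707, -0.001, -0.0]
contact_force: [0.6, -0.9, -4.6]
opening: 0.175
finger_force: 60.0
```

Emit:
send_rows --motion '[{"x": -4, "y": -0.6, "z": 0, "rx": 0, "ry": 0, "rz": 0, "jaw": 0.5}, {"x": -4, "y": -0.6, "z": 0, "rx": 0, "ry": 0, "rz": 0, "jaw": 0.5}, {"x": -3.5, "y": -0.5, "z": 0, "rx": 0, "ry": 0, "rz": 0, "jaw": 0.5}, {"x": -2, "y": -0.3, "z": 0, "rx": 0, "ry": 0, "rz": 0, "jaw": 0.5}, {"x": -0.9, "y": -0.2, "z": 0, "rx": 0, "ry": 0, "rz": 0, "jaw": 0.5}]'

```text
clock: 36.55
tool_pos: [0.4633, 0.0264, 0.1758]
eef_rot: [0.708, 0.706, -0.001, -0.0]
contact_force: [-0.1, 0.4, -3.4]
opening: 0.174
finger_force: 60.0
```

Emit:
send_rows --motion '[{"x": 0, "y": 0, "z": 0, "rx": 0, "ry": 0, "rz": 0, "jaw": 0.5}, {"x": 0, "y": 0, "z": 0, "rx": 0, "ry": 0, "rz": 0, "jaw": 0.5}, {"x": 0, "y": 0, "z": 0, "rx": 0, "ry": 0, "rz": 0, "jaw": 0.5}, {"x": 0, "y": 0, "z": 0, "rx": 0, "ry": 0, "rz": 0, "jaw": 0.5}, {"x": 0, "y": 0, "z": 0, "rx": 0, "ry": 0, "rz": 0, "jaw": 0.5}]'

```text
clock: 37.05
tool_pos: [0.4648, 0.0301, 0.1757]
eef_rot: [0.707, 0.708, 0.0, -0.0]
contact_force: [-1.0, -0.6, -4.0]
opening: 0.177
finger_force: 60.0
```

Run:
```python
from h import *
s,m=st();print(np.round(s['q'],2))
c=snap('wrist','w6.png');np.save('c3.npy',c,allow_pickle=True)
```

```text
t 37.05 pos [0.4648 0.0301 0.1757] open 0.177 F [-1.  -0.6 -4. ] ff 59.988517854362726
xax [-0.002  1.     0.   ] yax [ 1.     0.002 -0.   ] zax [-0.  0. -1.]
[-0.11  0.62 -0.08  2.11  0.11  0.42 -0.28]
```

View pics/w6.png

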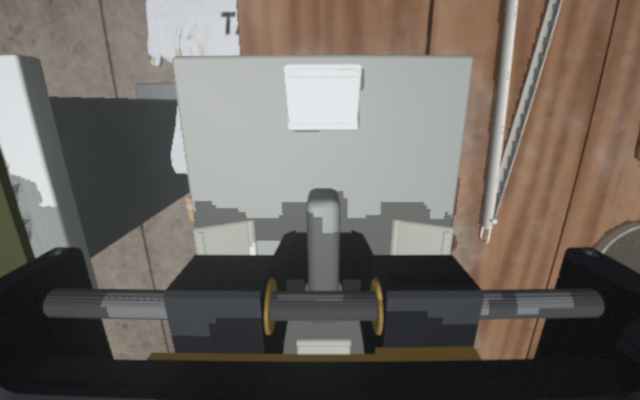

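The lid is held level; its +y plate edge runs from (174,57) to (472,57) and hides the box.

Run:
```python
from h import *
c=np.load('c3.npy',allow_pickle=True).item()
b=ray(c,[(174,57),(472,57)],.1617);print(b, 'centre',b.mean(0)[:2]-[0,.1],'w',np.linalg.norm(b[1]-b[0]))
```

```text
[[0.39253407 0.12858762 0.1617    ]
 [0.53521362 0.12879276 0.1617    ]] centre [0.46387385 0.02869019] w 0.14267970365808433
```

Emit:
send_rows --motion '[{"x": 0.1, "y": 0.2, "z": 2, "rx": 0, "ry": 0, "rz": 0, "jaw": 0.5}, {"x": 0, "y": 0, "z": 2, "rx": 0, "ry": 0, "rz": 0, "jaw": 0.5}, {"x": 0, "y": 0, "z": 1.3, "rx": 0, "ry": 0, "rz": 0, "jaw": 0.5}, {"x": 0, "y": 0, "z": 0.3, "rx": 0, "ry": 0, "rz": 0, "jaw": 0.5}, {"x": 0, "y": 0, "z": 0, "rx": 0, "ry": 0, "rz": 0, "jaw": 0.5}]'

```text
clock: 37.6
tool_pos: [0.4666, 0.0304, 0.1195]
eef_rot: [0.707, 0.707, -0.0, -0.0]
contact_force: [-0.9, 0.3, -4.1]
opening: 0.176
finger_force: 60.0
```

Emit:
send_rows --motion '[{"x": 0, "y": 0, "z": 0.3, "rx": 0, "ry": 0, "rz": 0, "jaw": 0.5}, {"x": 0, "y": 0, "z": 0.2, "rx": 0, "ry": 0, "rz": 0, "jaw": 0.5}, {"x": 0, "y": 0, "z": 0.2, "rx": 0, "ry": 0, "rz": 0, "jaw": 0.5}, {"x": 0, "y": 0, "z": 0, "rx": 0, "ry": 0, "rz": 0, "jaw": 0.5}, {"x": 0, "y": 0, "z": 0, "rx": 0, "ry": 0, "rz": 0, "jaw": 0.5}]'

```text
clock: 38.1
tool_pos: [0.4667, 0.0302, 0.1128]
eef_rot: [0.707, 0.707, -0.0, -0.0]
contact_force: [0.2, -0.3, -4.5]
opening: 0.176
finger_force: 60.0
```

Run:
```python
from h import *
st()
```

```text
t 38.1 pos [0.4667 0.0302 0.1128] open 0.176 F [ 0.2 -0.3 -4.5] ff 59.98854937031865
xax [0. 1. 0.] yax [ 1. -0. -0.] zax [-0.  0. -1.]
```

Emit:
send_rows --motion '[{"x": 0, "y": 0, "z": 0.2, "rx": 0, "ry": 0, "rz": 0, "jaw": 0.5}, {"x": 0, "y": 0, "z": 0.2, "rx": 0, "ry": 0, "rz": 0, "jaw": 0.5}, {"x": 0, "y": 0, "z": 0.2, "rx": 0, "ry": 0, "rz": 0, "jaw": 0.5}, {"x": 0, "y": 0, "z": 0, "rx": 0, "ry": 0, "rz": 0, "jaw": 0.5}, {"x": 0, "y": 0, "z": 0, "rx": 0, "ry": 0, "rz": 0, "jaw": 0.5}]'

```text
clock: 38.6
tool_pos: [0.4667, 0.0302, 0.1069]
eef_rot: [0.707, 0.707, -0.0, -0.0]
contact_force: [-1.7, -0.6, 1.1]
opening: 0.174
finger_force: 60.0
```

Run:
```python
from h import *
st()
```

```text
t 38.6 pos [0.4667 0.0302 0.1069] open 0.174 F [-1.7 -0.6  1.1] ff 59.992446564137936
xax [-0.  1.  0.] yax [ 1.  0. -0.] zax [-0.  0. -1.]
```

Emit:
send_rows --motion '[{"x": 0, "y": 0, "z": 0, "rx": 0, "ry": 0, "rz": 0, "jaw": 3.2}, {"x": 0, "y": 0, "z": 0, "rx": 0, "ry": 0, "rz": 0, "jaw": 3.2}, {"x": 0, "y": 0, "z": 0, "rx": 0, "ry": 0, "rz": 0, "jaw": 3.2}, {"x": 0, "y": 0, "z": -1, "rx": 0, "ry": 0, "rz": 0, "jaw": 3.2}, {"x": 0, "y": 0, "z": -3, "rx": 0, "ry": 0, "rz": 0, "jaw": 3.2}]'

```text
clock: 39.1
tool_pos: [0.4654, 0.0301, 0.146]
eef_rot: [0.707, 0.707, -0.002, -0.002]
contact_force: [0.1, -0.1, 0.7]
opening: 0.36
finger_force: 0.0
```

Emit:
send_rows --grip_force 20 --motion '[{"x": 0, "y": 0, "z": -3, "rx": 0, "ry": 0, "rz": 0, "jaw": 0}, {"x": -3, "y": 0, "z": -4, "rx": 0, "ry": 0, "rz": 0, "jaw": 0}, {"x": -3, "y": 0, "z": -4, "rx": 0, "ry": 0, "rz": 0, "jaw": 0}, {"x": 0, "y": 0, "z": 0, "rx": 0, "ry": 0, "rz": 0, "jaw": 0}, {"x": 0, "y": 0, "z": 0, "rx": 0, "ry": 0, "rz": 0, "jaw": 0}]'

```text
clock: 39.6
tool_pos: [0.467, -0.0304, 0.2579]
eef_rot: [0.708, 0.706, 0.001, 0.001]
contact_force: [0.0, 0.2, -0.1]
opening: 0.005
finger_force: 0.0
```

Run:
```python
from h import *
s,m=st()
c=snap('wrist');np.save('c4.npy',c,allow_pickle=True)
t=snap('top')['img']
v=np.vstack([cv2.resize(t[140:275,185:475],(640,298)),c['img'][:290]])
cv2.imwrite('pics/m5.png',cv2.cvtColor(v,cv2.COLOR_RGB2BGR))
```

```text
t 39.6 pos [ 0.467  -0.0304  0.2579] open 0.005 F [ 0.   0.2 -0.1] ff 0.0
xax [0.002 1.    0.   ] yax [ 1.    -0.002  0.002] zax [ 0.002  0.    -1.   ]
```

View pics/m5.png

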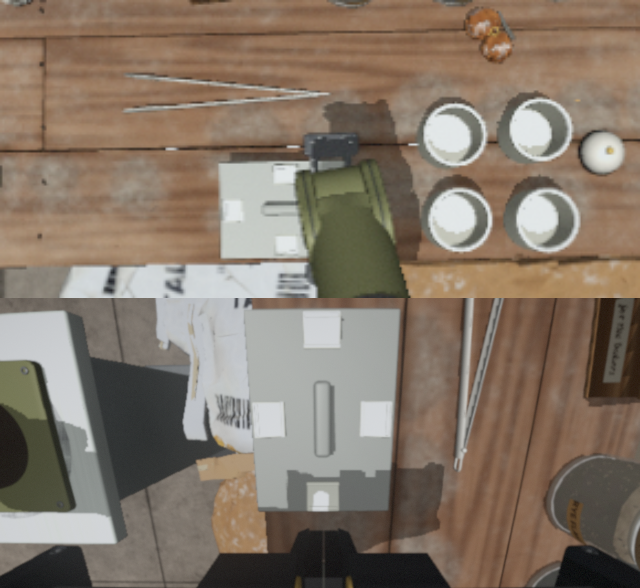

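The lid sits squarely on the box: corners (247,11), (403,10), (389,214), (258,213), all four tabs still raised.

Run:
```python
from h import *
c=np.load('c4.npy',allow_pickle=True).item()
b=ray(c,[(247,11),(403,10),(389,214),(258,213)],.093);print(b.round(4),b.mean(0))
print(ray(c,[(322,120)],.118),ray(c,[(321,31),(269,121),(376,121),(322,199)],.101).round(4))
```

```text
[[ 0.3969  0.1289  0.093 ]
 [ 0.5406  0.1296  0.093 ]
 [ 0.5401 -0.0714  0.093 ]
 [ 0.3941 -0.0697  0.093 ]] [0.46793039 0.02934108 0.093     ]
[[0.46571166 0.03183378 0.118     ]] [[ 0.465   0.11    0.101 ]
 [ 0.4135  0.0302  0.101 ]
 [ 0.5189  0.0299  0.101 ]
 [ 0.4654 -0.0509  0.101 ]]
```

Emit:
send_rows --motion '[{"x": -3, "y": 0, "z": 3.3, "rx": 0, "ry": 0, "rz": 0, "jaw": 0}, {"x": 0, "y": 0, "z": 4, "rx": 0, "ry": 0, "rz": 0, "jaw": 0}, {"x": 0, "y": 0, "z": 4, "rx": 0, "ry": 0, "rz": 0, "jaw": 0}, {"x": 0, "y": 0, "z": 2, "rx": 0, "ry": 0, "rz": 0, "jaw": 0}, {"x": 0, "y": 0, "z": 0, "rx": 0, "ry": 0, "rz": 0, "jaw": 0}]'

```text
clock: 40.2
tool_pos: [0.4644, -0.0586, 0.1205]
eef_rot: [0.706, 0.708, -0.003, -0.003]
contact_force: [-0.5, -0.1, 0.3]
opening: 0.005
finger_force: 0.0
```

Emit:
send_rows --motion '[{"x": 0, "y": 0, "z": 0.6, "rx": 0, "ry": 0, "rz": 0, "jaw": 0}, {"x": 0, "y": 0, "z": 0.4, "rx": 0, "ry": 0, "rz": 0, "jaw": 0}, {"x": 0, "y": 0, "z": 0.4, "rx": 0, "ry": 0, "rz": 0, "jaw": 0}, {"x": 0, "y": 0, "z": 0.3, "rx": 0, "ry": 0, "rz": 0, "jaw": 0}, {"x": 0, "y": 0, "z": 0, "rx": 0, "ry": 0, "rz": 0, "jaw": 0}]'

```text
clock: 40.7
tool_pos: [0.4667, -0.0606, 0.1084]
eef_rot: [0.707, 0.707, -0.0, 0.001]
contact_force: [-2.5, -3.5, 15.3]
opening: 0.001
finger_force: 7.8
```

Run:
```python
from h import *
st()
```

```text
t 40.7 pos [ 0.4667 -0.0606  0.1084] open 0.001 F [-2.5 -3.5 15.3] ff 7.849750088062137
xax [ 0.001  1.    -0.001] yax [ 1.    -0.001  0.001] zax [ 0.001 -0.001 -1.   ]
```

Emit:
send_rows --motion '[{"x": 0, "y": 0, "z": 0.1, "rx": 0, "ry": 0, "rz": 0, "jaw": 0}, {"x": 0, "y": 0, "z": 0, "rx": 0, "ry": 0, "rz": 0, "jaw": 0}, {"x": 0, "y": 0, "z": -2.5, "rx": 0, "ry": 0, "rz": 0, "jaw": 0}, {"x": 0, "y": 0, "z": -2.5, "rx": 0, "ry": 0, "rz": 0, "jaw": 0}, {"x": 3, "y": -2.1, "z": 0, "rx": 0, "ry": 0, "rz": 0, "jaw": 0}]'

```text
clock: 41.2
tool_pos: [0.4508, -0.0322, 0.1586]
eef_rot: [0.71, 0.705, 0.004, 0.004]
contact_force: [0.6, 1.4, -0.1]
opening: 0.002
finger_force: 0.0
```

Emit:
send_rows --motion '[{"x": 3, "y": -2.1, "z": 0, "rx": 0, "ry": 0, "rz": 0, "jaw": 0}, {"x": 3, "y": -2.1, "z": 0, "rx": 0, "ry": 0, "rz": 0, "jaw": 0}, {"x": 0, "y": 0, "z": 2, "rx": 0, "ry": 0, "rz": 0, "jaw": 0}, {"x": 0, "y": 0, "z": 1.5, "rx": 0, "ry": 0, "rz": 0, "jaw": 0}, {"x": 0, "y": 0, "z": 0, "rx": 0, "ry": 0, "rz": 0, "jaw": 0}]'

```text
clock: 41.7
tool_pos: [0.4035, 0.0315, 0.12]
eef_rot: [0.706, 0.708, -0.0, -0.001]
contact_force: [-0.5, -0.4, 0.6]
opening: 0.007
finger_force: 0.0
```

Run:
```python
from h import *
st()
```

```text
t 41.7 pos [0.4035 0.0315 0.12  ] open 0.007 F [-0.5 -0.4  0.6] ff 0.0
xax [-0.002  1.     0.001] yax [ 1.     0.002 -0.001] zax [-0.001  0.001 -1.   ]
```

Emit:
send_rows --motion '[{"x": 0, "y": 0, "z": 0.5, "rx": 0, "ry": 0, "rz": 0, "jaw": 0}, {"x": 0, "y": 0, "z": 0.4, "rx": 0, "ry": 0, "rz": 0, "jaw": 0}, {"x": 0, "y": 0, "z": 0.4, "rx": 0, "ry": 0, "rz": 0, "jaw": 0}, {"x": 0, "y": 0, "z": 0.2, "rx": 0, "ry": 0, "rz": 0, "jaw": 0}, {"x": 0, "y": 0, "z": 0, "rx": 0, "ry": 0, "rz": 0, "jaw": 0}]'

```text
clock: 42.2
tool_pos: [0.4021, 0.0302, 0.108]
eef_rot: [0.707, 0.707, -0.0, -0.0]
contact_force: [-6.6, 3.2, 33.4]
opening: 0.005
finger_force: 16.7
```

Emit:
send_rows --motion '[{"x": 0, "y": 0, "z": -3, "rx": 0, "ry": 0, "rz": 0, "jaw": 0}, {"x": 0, "y": 0, "z": -3, "rx": 0, "ry": 0, "rz": 0, "jaw": 0}, {"x": 0, "y": 4.2, "z": 0, "rx": 0, "ry": 0, "rz": 0, "jaw": 0}, {"x": 0, "y": 4.2, "z": 0, "rx": 0, "ry": 0, "rz": 0, "jaw": 0}, {"x": 0, "y": 4.2, "z": 0, "rx": 0, "ry": 0, "rz": 0, "jaw": 0}]'

```text
clock: 42.7
tool_pos: [0.5321, 0.0299, 0.1672]
eef_rot: [0.707, 0.707, 0.001, 0.001]
contact_force: [0.6, 0.0, -0.1]
opening: 0.005
finger_force: 0.0
```

Emit:
send_rows --motion '[{"x": 0, "y": 0, "z": 0, "rx": 0, "ry": 0, "rz": 0, "jaw": 0}, {"x": 0, "y": 0, "z": 2.5, "rx": 0, "ry": 0, "rz": 0, "jaw": 0}, {"x": 0, "y": 0, "z": 2, "rx": 0, "ry": 0, "rz": 0, "jaw": 0}, {"x": 0, "y": 0, "z": 0, "rx": 0, "ry": 0, "rz": 0, "jaw": 0}, {"x": 0, "y": 0, "z": 0, "rx": 0, "ry": 0, "rz": 0, "jaw": 0}]'

```text
clock: 43.2
tool_pos: [0.5293, 0.03, 0.1211]
eef_rot: [0.707, 0.707, -0.0, -0.0]
contact_force: [-0.9, -0.5, 0.4]
opening: 0.005
finger_force: 0.0
```

Run:
```python
from h import *
st()
```

```text
t 43.2 pos [0.5293 0.03   0.1211] open 0.005 F [-0.9 -0.5  0.4] ff 0.0
xax [0. 1. 0.] yax [ 1.    -0.    -0.001] zax [-0.001  0.    -1.   ]
```

Emit:
send_rows --motion '[{"x": 0, "y": 0, "z": 0.5, "rx": 0, "ry": 0, "rz": 0, "jaw": 0}, {"x": 0, "y": 0, "z": 0.4, "rx": 0, "ry": 0, "rz": 0, "jaw": 0}, {"x": 0, "y": 0, "z": 0.3, "rx": 0, "ry": 0, "rz": 0, "jaw": 0}, {"x": 0, "y": 0, "z": 0.2, "rx": 0, "ry": 0, "rz": 0, "jaw": 0}, {"x": 0, "y": 0, "z": 0, "rx": 0, "ry": 0, "rz": 0, "jaw": 0}]'

```text
clock: 43.7
tool_pos: [0.5318, 0.0303, 0.1084]
eef_rot: [0.707, 0.707, 0.002, 0.001]
contact_force: [2.9, -0.9, 14.3]
opening: 0.005
finger_force: 7.4
```

Emit:
send_rows --motion '[{"x": 0, "y": 0, "z": -3, "rx": 0, "ry": 0, "rz": 0, "jaw": 0}, {"x": 0, "y": 0, "z": -3, "rx": 0, "ry": 0, "rz": 0, "jaw": 0}, {"x": 3, "y": -2.1, "z": 0, "rx": 0, "ry": 0, "rz": 0, "jaw": 0}, {"x": 3, "y": -2.1, "z": 0, "rx": 0, "ry": 0, "rz": 0, "jaw": 0}, {"x": 3, "y": -2.1, "z": 0, "rx": 0, "ry": 0, "rz": 0, "jaw": 0}]'

```text
clock: 44.2
tool_pos: [0.4644, 0.1206, 0.1665]
eef_rot: [0.707, 0.707, -0.001, -0.001]
contact_force: [-0.2, 0.6, -0.9]
opening: 0.004
finger_force: 0.0
```

Emit:
send_rows --motion '[{"x": 0, "y": 0, "z": 0, "rx": 0, "ry": 0, "rz": 0, "jaw": 0}, {"x": 0, "y": 0, "z": 2.5, "rx": 0, "ry": 0, "rz": 0, "jaw": 0}, {"x": 0, "y": 0, "z": 2, "rx": 0, "ry": 0, "rz": 0, "jaw": 0}, {"x": 0, "y": 0, "z": 0, "rx": 0, "ry": 0, "rz": 0, "jaw": 0}, {"x": 0, "y": 0, "z": 0, "rx": 0, "ry": 0, "rz": 0, "jaw": 0}]'

```text
clock: 44.7
tool_pos: [0.4659, 0.1194, 0.1215]
eef_rot: [0.707, 0.707, -0.001, -0.001]
contact_force: [0.5, -0.3, 0.2]
opening: 0.006
finger_force: 0.0
```

Run:
```python
from h import *
st()
```

```text
t 44.7 pos [0.4659 0.1194 0.1215] open 0.006 F [ 0.5 -0.3  0.2] ff 0.0
xax [ 0.001  1.    -0.001] yax [ 1.    -0.001 -0.003] zax [-0.003 -0.001 -1.   ]
```

Press the last tab, then retreat for a look.

Emit:
send_rows --motion '[{"x": 0, "y": 0, "z": 0.5, "rx": 0, "ry": 0, "rz": 0, "jaw": 0}, {"x": 0, "y": 0, "z": 0.4, "rx": 0, "ry": 0, "rz": 0, "jaw": 0}, {"x": 0, "y": 0, "z": 0.4, "rx": 0, "ry": 0, "rz": 0, "jaw": 0}, {"x": 0, "y": 0, "z": 0.2, "rx": 0, "ry": 0, "rz": 0, "jaw": 0}, {"x": 0, "y": 0, "z": 0, "rx": 0, "ry": 0, "rz": 0, "jaw": 0}]'

```text
clock: 45.2
tool_pos: [0.4672, 0.1218, 0.1084]
eef_rot: [0.707, 0.708, 0.002, -0.0]
contact_force: [-2.7, 3.4, 16.0]
opening: 0.005
finger_force: 7.9
```

Emit:
send_rows --motion '[{"x": 0, "y": 0, "z": -3, "rx": 0, "ry": 0, "rz": 0, "jaw": 0}, {"x": 0, "y": 0, "z": -3, "rx": 0, "ry": 0, "rz": 0, "jaw": 0}, {"x": -4, "y": 0, "z": -2, "rx": 0, "ry": 0, "rz": 0, "jaw": 0}, {"x": -4, "y": 0, "z": 0, "rx": 0, "ry": 0, "rz": 0, "jaw": 0}, {"x": -4, "y": 0, "z": 0, "rx": 0, "ry": 0, "rz": 0, "jaw": 0}]'

```text
clock: 45.7
tool_pos: [0.4669, -0.0015, 0.1877]
eef_rot: [0.707, 0.707, 0.0, 0.001]
contact_force: [0.8, 0.6, -0.9]
opening: 0.006
finger_force: 0.0
```

Emit:
send_rows --motion '[{"x": -4, "y": 0, "z": 0, "rx": 0, "ry": 0, "rz": 0, "jaw": 0}, {"x": -4, "y": 0, "z": 0, "rx": 0, "ry": 0, "rz": 0, "jaw": 0}, {"x": -1, "y": 0, "z": 0, "rx": 0, "ry": 0, "rz": 0, "jaw": 0}, {"x": 0, "y": 0, "z": 0, "rx": 0, "ry": 0, "rz": 0, "jaw": 0}, {"x": 0, "y": 0, "z": 0, "rx": 0, "ry": 0, "rz": 0, "jaw": 0}]'

```text
clock: 46.2
tool_pos: [0.4667, -0.0886, 0.1867]
eef_rot: [0.707, 0.707, 0.0, -0.001]
contact_force: [-1.1, 0.7, -0.3]
opening: 0.005
finger_force: 0.0
```

Run:
```python
from h import *
s,m=st()
c=snap('wrist');t=snap('top')['img']
v=np.vstack([cv2.resize(t[140:275,150:475],(640,266)),cv2.resize(c['img'][0:280,160:480],(640,560))[:334]])
v=np.vstack([cv2.resize(t[140:275,150:475],(600,249)),cv2.resize(c['img'][0:250,140:500],(504,350)).copy() if 0 else np.pad(cv2.resize(c['img'][0:250,140:500],(504,350)),((0,0),(48,48),(0,0)))])
cv2.imwrite('pics/m6.png',cv2.cvtColor(v,cv2.COLOR_RGB2BGR))
```

```text
t 46.2 pos [ 0.4667 -0.0886  0.1867] open 0.005 F [-1.1  0.7 -0.3] ff 0.0
xax [-0.001  1.     0.001] yax [ 1.     0.001 -0.001] zax [-0.001  0.001 -1.   ]
```

View pics/m6.png

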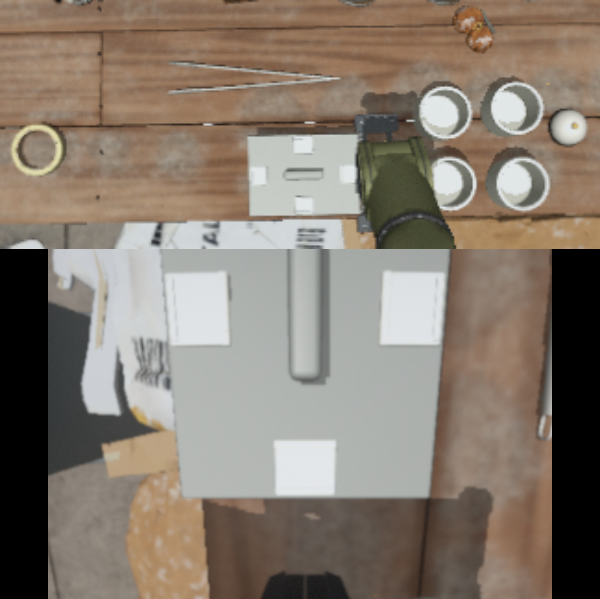

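The lid is seated flush (corners around (165..445,497) in the lower half), and the tabs lie flat and flush: each press met a stop at the engaged height. Tongs, tape, bell and bag are in place, and the arm is clear, so I'll hand in.

```bash
python3 -c "
from plant import *
print(finish_job())"
```

```text
the job is handed in; nothing more can be done
None
```

I handed the job in after about 46 s of robot time: the tongs lie flat on the counter behind the box, all four stamps are in the box, the lid is seated and all four snap tabs were pressed down to their stop. The tape roll, bell and bag of cookies were not touched; no verdict came back.

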